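# Put the assay kit back into its trays

### The job

The assay is finished: put the loose kit parts back into their charcoal trays, one to an empty bay - the two white reagent bottles into the tray with the big square bays, the two amber vials into the tray with the small square bays, and the well strip, mouths up, into the empty long bay of the strip tray. Bottles and vials stay upright all the way and end standing on the floor of their bays. Leave the bottle and the vial that are already put away in their bays.

Things in the scene. Friction and masses are not known exactly. Their poses are not given: they have to be found in the camera images.
- bottle_1_c (a point): White plastic reagent bottle with a ribbed grey screw cap, standing upright on the bench: 42 mm diameter from foot to cap, 75 mm tall, 0.09 kg. The point is on its axis, half-way up (37.5 mm above its underside); z is up along the axis. The cap is the top 23 mm. It may be gripped at any height; in the tray grip its upper half, so that the fingers stay above the tray's 18 mm walls.
- bottle_2_c (a point): The second reagent bottle, the same as the first: 42 mm diameter, 75 mm tall, point at its centre, 37.5 mm above its underside.
- vial_1_c (a point): Small amber glass vial with a black cap, standing upright on the bench: 24 mm diameter from foot to cap, 50 mm tall, 0.03 kg. The point is on its axis, half-way up (25 mm above its underside); z is up along the axis. The cap is the top 14 mm: grip it there, fingertips about 25 mm above its underside, so that they stay above the tray's 12 mm walls when it is set down.
- vial_2_c (a point): The second amber vial, the same as the first: 24 mm diameter, 50 mm tall, point at its centre, 25 mm above its underside.
- strip_c (a point): White plastic strip of eight round wells in a row, lying on the bench with the well mouths up: 80 mm long (its x axis), 9 mm wide (y), 14 mm high (z), 0.014 kg, straight upright sides. The point is its centre, 7 mm above its underside. Grip it across its width near the middle, by its upper 6 to 8 mm, so that the fingertips stay above the tray's walls when it is set down.
- bottle_tray: Charcoal tray with a row of three big square bays, fixed to the bench: 76 mm (x) by 212 mm (y), 18 mm high. Origin: centre of its underside, on the bench; z up. Each bay is 60 x 60 mm with its floor 4 mm above the bench, walls 8 mm thick; bay centres at x = 0 and y = -68, 0 and +68 mm in the tray's frame. The bay at y = +68 mm already holds a bottle, the other two are empty.
- vial_tray: Charcoal tray with a row of three small square bays, fixed to the bench: 62 mm (x) by 166 mm (y), 12 mm high. Origin: centre of its underside, on the bench; z up. Each bay is 42 x 42 mm with its floor 4 mm above the bench, walls 10 mm thick; bay centres at x = 0 and y = -52, 0 and +52 mm in the tray's frame. The bay at y = +52 mm already holds a vial, the other two are empty.
- strip_tray: Charcoal tray with two long bays side by side, fixed to the bench: 106 mm (x) by 106 mm (y), 9 mm high. Origin: centre of its underside, on the bench; z up. Each bay is 44 mm (x) by 94 mm (y), its long way along the tray's y axis, with its floor 3 mm above the bench, walls 6 mm thick; bay centres at x = -25 and +25 mm, y = 0 in the tray's frame. The bay at x = +25 mm is full with four well strips fixed side by side (tops 17 mm above the bench), the one at x = -25 mm is empty.
- stowed_bottle_c (a point): A third bottle of the same kind, already put away in the end bay (y = +68 mm) of the bottle tray; loose, its top 79 mm above the bench. Point at its centre, half-way up. Leave it there.
- stowed_vial_c (a point): A third vial of the same kind, already put away in the end bay (y = +52 mm) of the vial tray; loose, its top 54 mm above the bench. Point at its centre, half-way up. Leave it there.
Mind the look-alikes: they are no part of the job. Leave any purple or yellow look-alike of the vial_tray alone.

How it is judged:
At the end, for the whole second after the job is handed in: Each loose bottle, vial and the strip (mouths up) sits flat on the floor of an empty bay of its own tray, at most 0.15 rad off upright, within 13 mm of the bay centre (strip: 20 mm across, 12 mm along); the stowed bottle and vial still stand in their bays; all slower than 20 mm/s (x of bottle_1_c in the frame of bottle_tray between -0.013 and 0.013 m and y of bottle_1_c in the frame of bottle_tray between -0.081 and 0.013 m and z of bottle_1_c in the frame of bottle_tray between 0.036 and 0.047 m and angle between each of bottle_1_c, bottle_2_c, vial_1_c, vial_2_c, strip_c, stowed_bottle_c, stowed_vial_c's own z axis and vertical below 0.15 rad and linear speed of each of bottle_1, bottle_2, vial_1, vial_2, strip, stowed_bottle, stowed_vial below 0.02 m/s and x of bottle_2_c in the frame of bottle_tray between -0.013 and 0.013 m and y of bottle_2_c in the frame of bottle_tray between -0.081 and 0.013 m and z of bottle_2_c in the frame of bottle_tray between 0.036 and 0.047 m and x of vial_1_c in the frame of vial_tray between -0.013 and 0.013 m and y of vial_1_c in the frame of vial_tray between -0.065 and 0.013 m and z of vial_1_c in the frame of vial_tray between 0.024 and 0.034 m and x of vial_2_c in the frame of vial_tray between -0.013 and 0.013 m and y of vial_2_c in the frame of vial_tray between -0.065 and 0.013 m and z of vial_2_c in the frame of vial_tray between 0.024 and 0.034 m and x of strip_c in the frame of strip_tray between -0.045 and -0.005 m and y of strip_c in the frame of strip_tray between -0.012 and 0.012 m and z of strip_c in the frame of strip_tray between 0.006 and 0.0145 m and x of stowed_bottle_c in the frame of bottle_tray between -0.013 and 0.013 m and y of stowed_bottle_c in the frame of bottle_tray between 0.055 and 0.081 m and z of stowed_bottle_c in the frame of bottle_tray between 0.036 and 0.047 m and x of stowed_vial_c in the frame of vial_tray between -0.013 and 0.013 m and y of stowed_vial_c in the frame of vial_tray between 0.039 and 0.065 m and z of stowed_vial_c in the frame of vial_tray between 0.024 and 0.034 m); the robot touches nothing.
It fails at once if a bottle or vial that is being put away was tipped over (more than about 45 degrees) (angle between any of bottle_1_c, bottle_2_c, vial_1_c, vial_2_c's own z axis and vertical above 0.8 rad).
It fails at once if the bottle or the vial that was already put away was tipped or taken out of its bay (moved by more than 25 mm) (distance of any of stowed_bottle_c, stowed_vial_c from where it was at the start of the episode above 0.025 m or angle between any of stowed_bottle_c, stowed_vial_c's own z axis and vertical above 0.6 rad).
It also fails if it takes over 122 s, if anything falls off the work surface, if the arm or the gripper's body presses on something with over 40 N, if the wrist force passes 120 N, or if a joint passes its speed limit or range.

### The arm

A 6-joint arm with a two-finger parallel gripper is mounted at the origin on the work surface. World frame = base frame: x ahead of the robot, y to its left, z up, the work surface at z = 0. Lengths are in m, angles in rad, forces in N, time in s.
With the tool pointing down it reaches from about 0.275 to 0.75 m from the base axis. Payload 10.2 kg.
Tool frame: the origin (TCP) lies midway between the tips of the shut fingers; the grasp point (between the pads) lies 19 mm behind it; z points along the fingers, y is the direction in which the jaws open and shut (so a half turn about z gives the same grasp; the last joint's range is limited). The gripper opens to 88 mm and grips with 3 to 60 N. Pads are 18 mm wide; open, the fingers measure 123 mm over their backs; the gripper's body (75 mm by 187 mm) begins 45 mm behind the grasp point.
Start: joints at [-1.511, 0.313, 1.498, -0, 1.331, -0.223], TCP at [0.146, -0.504, 0.239] pointing down, gripper open.
Joint ranges: [-2.94, 2.94], [-0.97, 2.17], [0.19, 2.56], [-1.23, 4.37], [0.02, 3.11], [-2.88, 2.88]. Speed limits (rad/s): [2.39, 2.39, 3.01, 3.14, 3.14, 3.14].

### API

Orientations are given as a unit quaternion [w, x, y, z].
In Python, from plant import manip, optics gives the robot as it stands.
- The arm moves only by the shell command python3 -m jog 'ROWS' [OPENING]. ROWS is a JSON object of lists of equal length, an entry for each row: "translation": the shift along the world's x, y, z in mm, a list of three; "roll": the turn about the world's z in degrees. In form: {"translation": [[tx, ty, tz], ...], "roll": [roll, ...]}. A call has 1 to 12 rows; each row shifts and turns the pose as measured when the row begins; what a row does not reach is not made up. A row lasts 1/10 s, in which the tool goes at most 50 mm and 8.59 degrees, less where a joint would pass 70% of its speed; a pose out of reach is approached as far as the arm can. A call is refused whole if a number of a shift passes 50 or a number of a turn 8.59, either way. A call with a gripper value outside its range is refused whole. OPENING is the gripper command: -1 is fully open, 1 is shut, values between are in proportion, set as the call begins (- or left out, the last holds). The fingers move at their own pace and stop on an object; the grip force is fixed at half the most. Time passes only in rows, so rows that do not move let the fingers close. It gives the time, the measured TCP pose, the force and the opening at its end, in the units of the state.
- manip.state(): the state, without advancing time (a new reading comes with each control period).
- optics.get_image(name): name is "scene" or "side" or "wrist"; returns the picture (400x640x3 uint8, red, green, blue); there is no depth.
- optics.camera_params(name): a dict with "fx", "fy", "cx", "cy" (pixels), "R" (3x3) and "t" (3): a world point X has camera coordinates R X + t. Camera axes: x right, y down, z forward; pixel columns grow to the right and rows downward; lengths in m; the calibration is good to about 2 mm. A picture is of the moment at which its call begins: read the wrist's pose just before it. camera_params takes no time and is no camera call; for the wrist camera it gives the pose at the moment of the call.
- manip.close_job(): hands the job in, once; it reports no verdict.
The state is a dict: "time_s": time; "joints": joint angles; "qvel": joint speeds; "joint_efforts": joint torques, N m; "tcp_pos": TCP position; "orientation": TCP orientation; "force": force on the tool from outside, world axes, zero at the start; "moment": the same for the moment, N m; "finger_gap": finger opening in m.
Only numpy, scipy, OpenCV 4.12 (cv2) and the standard library are available. Lean on these libraries where they do the work, as an engineer would, in place of code of your own. Each camera call takes 0.05 s, during which the arm holds its last target.

## Working session

There is one attempt and no reset: what is moved stays moved. The work goes in short steps, Python scripts to look and compute and a shell command to move; the robot and the scene stay as the last step left them, time stands still between calls to the robot, and variables do not carry over. Pictures are saved under pics/ and viewed, and the job is handed in when it is done.

```bash
ls; mkdir -p pics; python3 - <<'E'
from plant import manip, optics
import cv2
s=manip.state(); print(s)
for n in ("scene","side","wrist"):
    p=optics.camera_params(n); print(n,p)
    cv2.imwrite(f"pics/{n}0.png",optics.get_image(n)[:,:,::-1])
E
```

```text
pics
{'time_s': 0.0, 'joints': array([-1.51143822e+00,  3.13426256e-01,  1.49842149e+00,  4.58918053e-05,
        1.33101937e+00, -2.23399732e-01]), 'qvel': array([-0.00021993,  0.00030848, -0.00047093,  0.00103121,  0.00141017,
        0.00029442]), 'joint_efforts': array([-1.54845533e-03, -4.02212262e+01, -2.52268052e+01,  6.93367654e-02,
        3.52494931e-02, -8.77323532e-05]), 'tcp_pos': array([ 0.14646207, -0.50390156,  0.2381791 ]), 'orientation': array([-6.33260887e-04,  9.90023205e-01,  1.40902969e-01,  7.44185033e-05]), 'force': array([-1.1648696 , -0.69769199, -0.01284503]), 'moment': array([-0.03962727,  0.03325964, -0.01128055]), 'finger_gap': 0.08808391282590111}
scene {'fx': 420.1967620832643, 'fy': 420.1967620832643, 'cx': 322.0811873430362, 'cy': 199.6121876656193, 'R': array([[-6.78346055e-01,  7.34742239e-01, -6.86943381e-04],
       [ 4.58343376e-01,  4.22431483e-01, -7.81967386e-01],
       [-5.74254282e-01, -5.30759347e-01, -6.23318968e-01]]), 't': array([ 0.25797225, -0.27831189,  1.90814957])}
side {'fx': 400.39895695915345, 'fy': 400.39895695915345, 'cx': 317.4277253659365, 'cy': 200.38241455476367, 'R': array([[ 0.97124868, -0.23796608, -0.00693867],
       [-0.13297408, -0.51809164, -0.84492541],
       [ 0.19746872,  0.82155535, -0.53483914]]), 't': array([-0.47145392,  0.20776907,  0.92259535])}
wrist {'fx': 300.68080159863536, 'fy': 300.68080159863536, 'cx': 320.1742444427576, 'cy': 199.55628666563672, 'R': array([[ 0.27771432, -0.96065957, -0.00282058],
       [-0.91364859, -0.26502904,  0.30823021],
       [-0.29685183, -0.08302292, -0.95130762]]), 't': array([-0.52451641, -0.04189198,  0.39260586])}
```

View pics/scene0.png

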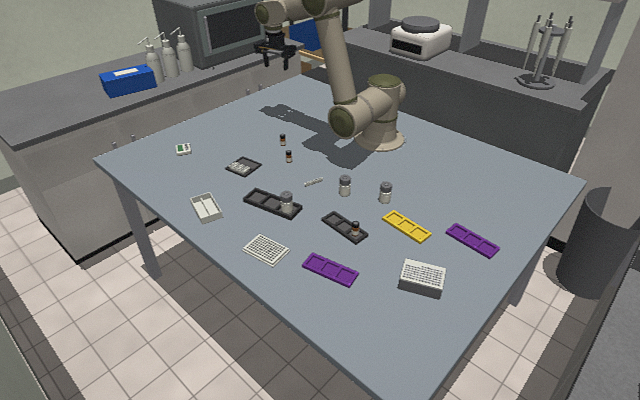

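View pics/side0.png

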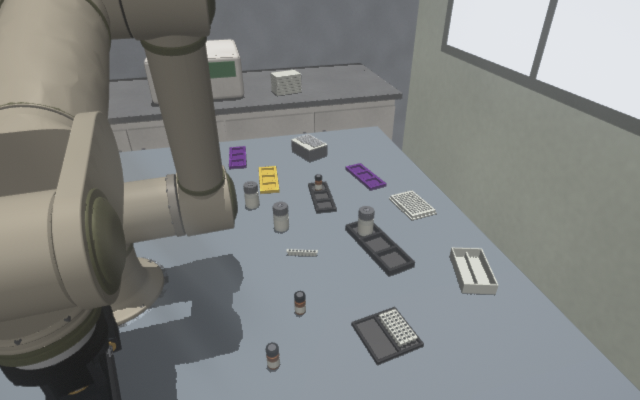

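View pics/wrist0.png

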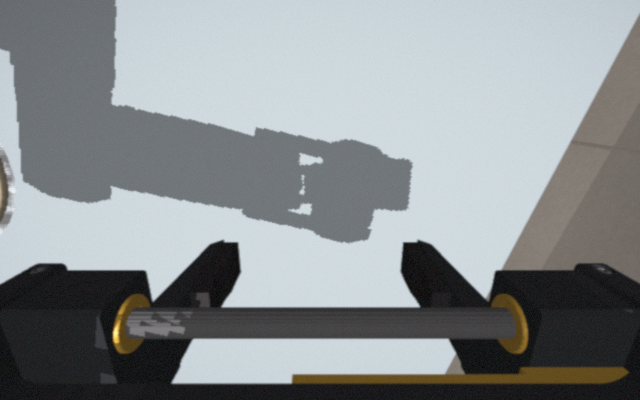

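```bash
python3 - <<'E'
import cv2
a=cv2.imread("pics/side0.png"); 
def crop(im,x0,y0,x1,y1,k,name):
    c=cv2.resize(im[y0:y1,x0:x1],None,fx=k,fy=k,interpolation=cv2.INTER_CUBIC)
    for x in range((x0+9)//10*10,x1,10):
        cv2.line(c,((x-x0)*k,0),((x-x0)*k,6 if x%50 else 15),(0,0,255),1)
        if x%20==0: cv2.putText(c,str(x),((x-x0)*k,25),0,.35,(0,0,255))
    for y in range((y0+9)//10*10,y1,10):
        cv2.line(c,(0,(y-y0)*k),(6,(y-y0)*k),(0,0,255),1)
        if y%20==0: cv2.putText(c,str(y),(8,(y-y0)*k+4),0,.35,(0,0,255))
    cv2.imwrite(name,c)
crop(a,235,160,435,290,4,"pics/s1.png")
crop(a,240,280,440,380,4,"pics/s2.png")
b=cv2.imread("pics/scene0.png")
crop(b,215,125,415,255,4,"pics/c1.png")
E
```

```text
(no output)
```

View pics/s1.png

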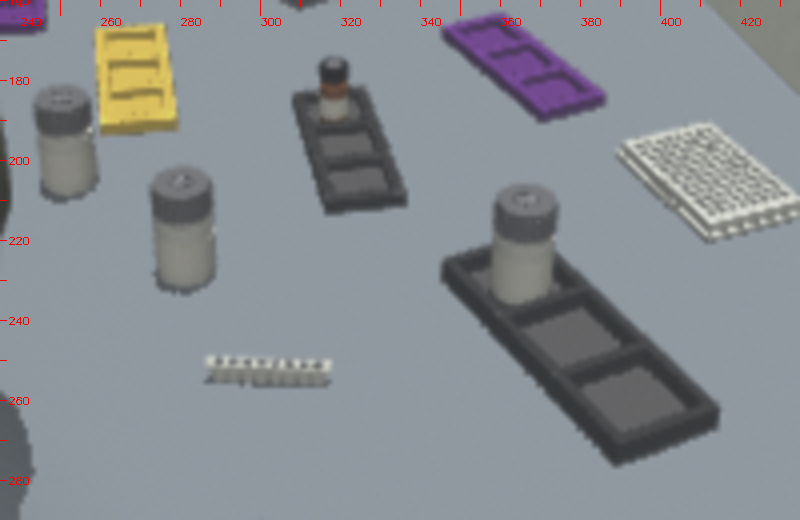

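View pics/s2.png

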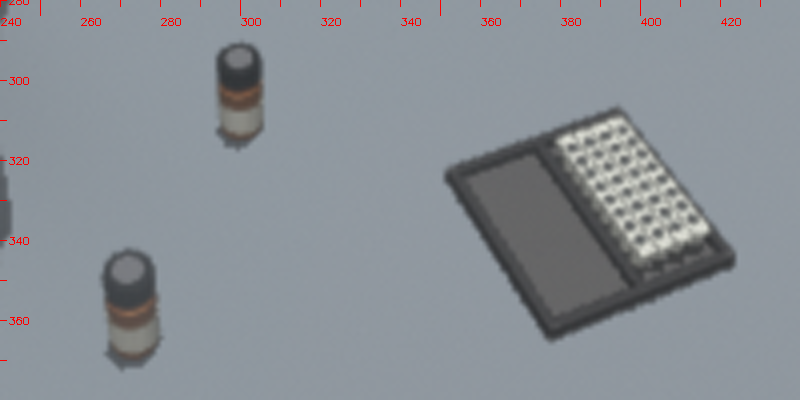

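View pics/c1.png

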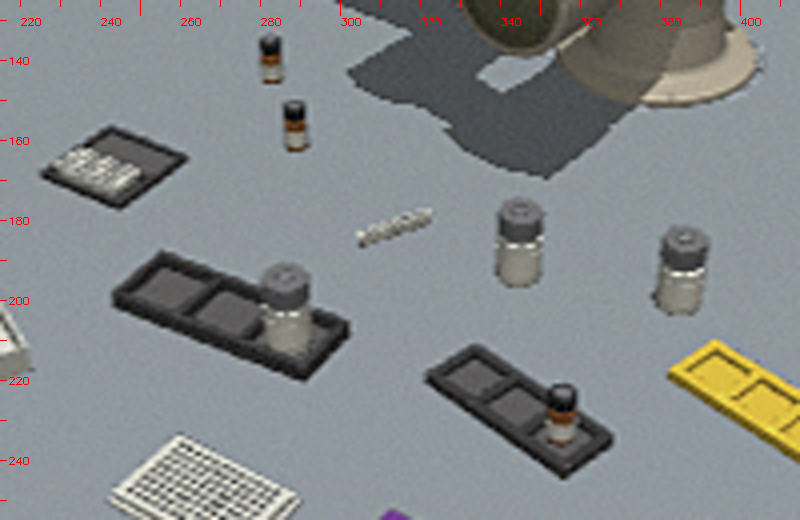

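```bash
cat > h.py <<'E'
import numpy as np
from scipy.optimize import least_squares
from plant import manip, optics
P={n:optics.camera_params(n) for n in("scene","side")}
def proj(n,X,p=None):
    p=p or P[n]; c=np.asarray(p["R"])@np.asarray(X)+p["t"]
    return np.array([p["fx"]*c[0]/c[2]+p["cx"],p["fy"]*c[1]/c[2]+p["cy"]])
def back(p,uv,z):
    d=np.array([(uv[0]-p["cx"])/p["fx"],(uv[1]-p["cy"])/p["fy"],1]); R=np.asarray(p["R"]); 
    d=R.T@d; o=-R.T@p["t"]; return o+d*(z-o[2])/d[2]
E
python3 - <<'E'
from h import *
S=lambda x,y:(235+x/4,160+y/4); S2=lambda x,y:(240+x/4,280+y/4); C=lambda x,y:(215+x/4,125+y/4)
for nm,z,s,c in [("bA",.075,S(62,97),C(685,238)),("bB",.075,S(182,180),C(521,208)),("stB",.079,S(526,197),C(287,275)),
 ("v1",.05,S2(239,58),C(295,104)),("v2",.05,S2(127,268),C(270,38)),("stV",.054,S(334,62),C(562,390)),
 ("stripL",.014,S(207,360),C(430,213)),("stripR",.014,S(331,366),C(358,238))]:
    print(nm,back(P["side"],s,z).round(4)[:2],back(P["scene"],c,z).round(4)[:2])
for nm,z,w,l,ss,cc,stow in [
 ("vt",.012,.062,.166,[S(293,98),S(366,88),S(406,197),S(327,205)],[C(612,436),C(565,477),C(427,374),C(476,345)],S(334,62)),
 ("bt",.018,.076,.212,[S(444,262),None,S(718,408),S(615,455)],[C(349,324),C(306,378),C(113,293),C(163,251)],0),
 ("st",.009,.106,.106,[S2(446,174),S2(620,108),S2(735,258),S2(552,332)],[C(187,157),C(121,206),C(42,173),C(112,127)],0)]:
    for n,pts in(("side",ss),("scene",cc)):
        q=[back(P[n],u,z)[:2] for u in pts if u]; print(nm,n,np.round(q,3).tolist())
    loc=np.array([[-w,l],[w,l],[w,-l],[-w,-l]])/2
    def res(v,sel,lo):
        r=[]
        c,s=np.cos(v[2]),np.sin(v[2])
        for n,pts in(("side",ss),("scene",cc)):
            if n not in sel: continue
            for u,a in zip(pts,lo):
                if u: r+=list(proj(n,[v[0]+c*a[0]-s*a[1],v[1]+s*a[0]+c*a[1],z])-u)
        return np.array(r)
    for sel in(("side",),("scene",),("side","scene")):
        best=min((least_squares(res,[.5,0,t],args=(sel,loc)) for t in np.arange(-3,3.2,.4)),key=lambda f:f.cost)
        print(nm,sel,best.x.round(4),"deg",np.degrees(best.x[2]).round(1),"rms",np.sqrt(np.mean(best.fun**2)).round(2))
E
```

```text
bA [0.3512 0.2805] [0.3522 0.2873]
bB [0.4188 0.147 ] [0.4165 0.1492]
stB [0.6352 0.0639] [0.6348 0.0682]
v1 [ 0.4069 -0.166 ] [ 0.406 -0.163]
v2 [ 0.3311 -0.2814] [ 0.3308 -0.2811]
stV [0.5676 0.3194] [0.5668 0.3215]
stripL [0.412  0.0285] [0.4163 0.0355]
stripR [0.4872 0.0033] [0.4932 0.0126]
vt side [[0.539, 0.343], [0.601, 0.344], [0.588, 0.18], [0.529, 0.184]]
vt scene [[0.545, 0.36], [0.609, 0.362], [0.592, 0.194], [0.534, 0.199]]
vt ('side',) [ 0.5639  0.2635 -0.0724] deg -4.1 rms 0.43
vt ('scene',) [ 0.5701  0.2787 -0.0805] deg -4.6 rms 0.52
vt ('side', 'scene') [ 0.5666  0.2734 -0.0761] deg -4.4 rms 1.2
bt side [[0.588, 0.087], [0.704, -0.098], [0.628, -0.121]]
bt scene [[0.594, 0.101], [0.671, 0.126], [0.709, -0.089], [0.636, -0.104]]
bt ('side',) [ 0.6451 -0.0062  0.2015] deg 11.5 rms 0.81
bt ('scene',) [0.6529 0.0087 0.2   ] deg 11.5 rms 0.56
bt ('side', 'scene') [ 6.478e-01 -3.000e-04  1.981e-01] deg 11.3 rms 1.42
st side [[0.501, -0.232], [0.606, -0.212], [0.622, -0.316], [0.52, -0.333]]
st scene [[0.508, -0.22], [0.609, -0.202], [0.627, -0.306], [0.524, -0.321]]
st ('side',) [ 0.5622 -0.273   0.1735] deg 9.9 rms 0.59
st ('scene',) [ 0.5669 -0.2622  0.1652] deg 9.5 rms 0.26
st ('side', 'scene') [ 0.5625 -0.2718  0.1724] deg 9.9 rms 0.91
```

```bash
python3 - <<'E'
from h import *
p=optics.camera_params("wrist");R=np.asarray(p["R"]);print(-R.T@p["t"], manip.state()["tcp_pos"])
for uv in[(320,0),(320,100),(320,200),(320,235),(100,100),(540,100)]: print(uv,back(p,uv,0).round(3))
E
```

```text
[ 0.22393777 -0.48240157  0.38499695] [ 0.14646119 -0.50396626  0.23830748]
(320, 0) [ 0.327 -0.451  0.   ]
(320, 100) [ 0.226 -0.481  0.   ]
(320, 200) [ 0.103 -0.516  0.   ]
(320, 235) [ 0.054 -0.53   0.   ]
(100, 100) [ 0.152 -0.223  0.   ]
(540, 100) [ 0.3   -0.737  0.   ]
```

```bash
python3 -m jog '{"translation": [[27,22,5],[27,22,5],[27,22,5],[27,22,5],[27,22,5],[27,22,5],[27,22,5],[27,22,5],[27,22,5],[27,22,5],[27,22,5],[27,22,5]], "roll": [6.2,6.2,6.2,6.2,6.2,6.2,6.2,6.2,6.2,6.2,6.2,6.2]}' -1
```

```text
time_s: 1.35
tcp_pos: [0.4781, -0.2288, 0.2974]
orientation: [-0.003, 0.687, 0.726, -0.002]
force: [0.3, 0.4, -0.3]
finger_gap: 0.0882
```

```bash
cat >> h.py <<'E'
import cv2,pickle
def shot(name,tag):
    s=manip.state(); p=optics.camera_params(name); im=optics.get_image(name)
    cv2.imwrite(f"pics/{tag}.png",im[:,:,::-1]); pickle.dump((p,s),open(f"pics/{tag}.pkl","wb"))
    q=s["orientation"]; print(tag,s["time_s"],s["tcp_pos"].round(4),"yaw",np.degrees(2*np.arctan2(q[2],q[1])).round(2)%360,"qv",np.abs(s["qvel"]).max().round(4))
def bk(tag,uv,z): return back(pickle.load(open(f"pics/{tag}.pkl","rb"))[0],uv,z)[:2]
E
python3 -m jog '{"translation": [[0,0,0]], "roll": [0]}'
python3 -c "
from h import *
shot('wrist','w1')"
```

```text
time_s: 1.45
tcp_pos: [0.4802, -0.2265, 0.2975]
orientation: [-0.003, 0.685, 0.729, -0.001]
force: [0.3, -0.3, -0.8]
finger_gap: 0.0881
w1 1.45 [ 0.4802 -0.2265  0.2975] yaw 93.55 qv 0.0384
```

View pics/w1.png

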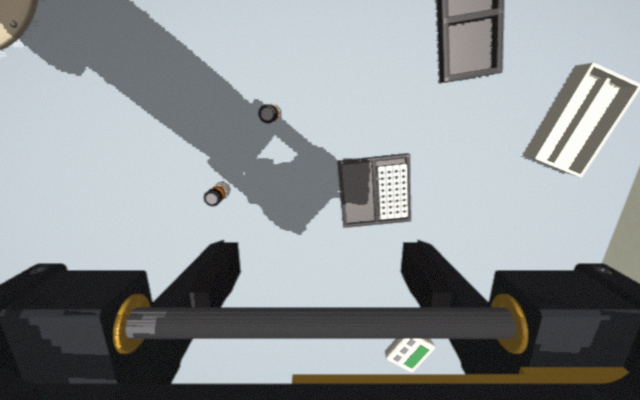

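```bash
python3 -m jog '{"translation": [[0,45,0],[0,45,0],[0,45,0],[0,45,0],[0,45,0],[0,30,0],[0,15,0],[0,0,0],[0,0,0]], "roll": [0,0,0,0,0,0,0,0,0]}'
python3 - <<'E'
from h import *
shot('wrist','w2')
def crop(tag,x0,y0,x1,y1,k,name):
    im=cv2.imread(f"pics/{tag}.png")
    c=cv2.resize(im[y0:y1,x0:x1],None,fx=k,fy=k,interpolation=cv2.INTER_CUBIC)
    for x in range((x0+9)//10*10,x1,10):
        cv2.line(c,((x-x0)*k,0),((x-x0)*k,6),(0,0,255),1); cv2.putText(c,str(x),((x-x0)*k,17),0,.3,(0,0,255))
    for y in range((y0+9)//10*10,y1,10):
        cv2.line(c,(0,(y-y0)*k),(6,(y-y0)*k),(0,0,255),1); cv2.putText(c,str(y),(8,(y-y0)*k+4),0,.3,(0,0,255))
    cv2.imwrite(name,c)
crop("w1",195,90,425,240,3,"pics/w1c.png")
E
```

```text
time_s: 2.4
tcp_pos: [0.4729, 0.0439, 0.2936]
orientation: [-0.006, 0.694, 0.72, -0.004]
force: [-0.1, 0.4, -0.5]
finger_gap: 0.0882
w2 2.4 [0.4729 0.0439 0.2936] yaw 92.03 qv 0.0079
```

View pics/w2.png

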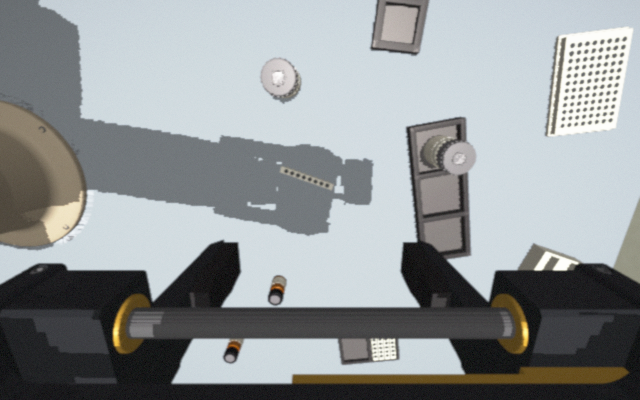

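View pics/w1c.png

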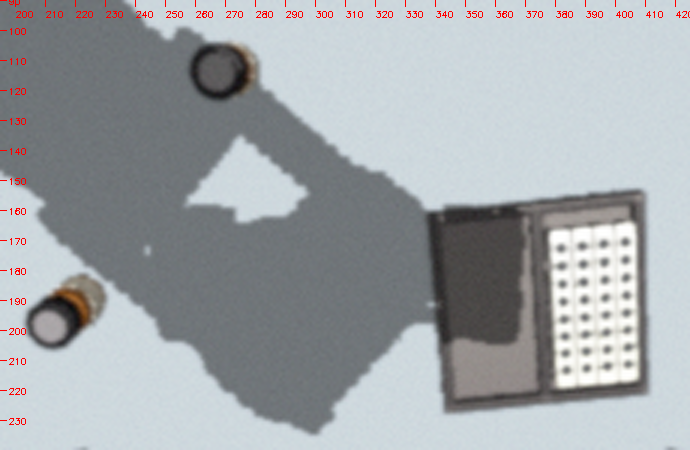

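Move on to one more survey view (bottle A, vial tray) and crop.

```bash
python3 -m jog '{"translation": [[0,45,0],[0,45,0],[0,40,0],[0,20,0],[0,0,0],[0,0,0]], "roll": [0,0,0,0,0,0]}'
python3 - <<'E'
from h import *
shot('wrist','w3')
E
cat >> h.py <<'E'
def crop(tag,x0,y0,x1,y1,k,name):
    im=cv2.imread(f"pics/{tag}.png")
    c=cv2.resize(im[y0:y1,x0:x1],None,fx=k,fy=k,interpolation=cv2.INTER_CUBIC)
    for x in range((x0+9)//10*10,x1,10):
        cv2.line(c,((x-x0)*k,0),((x-x0)*k,6),(0,0,255),1); cv2.putText(c,str(x),((x-x0)*k,17),0,.3,(0,0,255))
    for y in range((y0+9)//10*10,y1,10):
        cv2.line(c,(0,(y-y0)*k),(6,(y-y0)*k),(0,0,255),1); cv2.putText(c,str(y),(8,(y-y0)*k+4),0,.3,(0,0,255))
    cv2.imwrite(f"pics/{name}.png",c)
E
python3 -c "
from h import *
crop('w2',255,50,480,265,3,'w2c')"
```

```text
time_s: 3.05
tcp_pos: [0.4748, 0.1897, 0.2925]
orientation: [-0.005, 0.7, 0.714, -0.005]
force: [-0.6, 0.4, 0.1]
finger_gap: 0.0883
w3 3.05 [0.4748 0.1897 0.2925] yaw 91.09 qv 0.0062
```

View pics/w3.png

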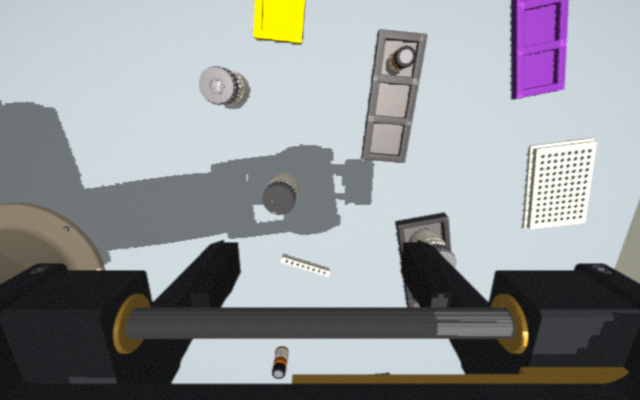

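View pics/w2c.png

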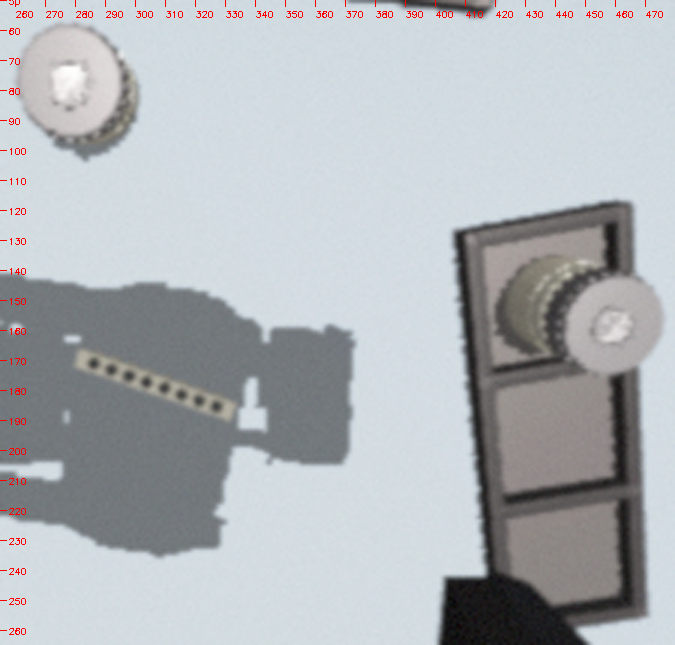

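```bash
python3 -c "
from h import *
crop('w3',190,20,440,220,3,'w3c')"
```

```text
(no output)
```

View pics/w3c.png

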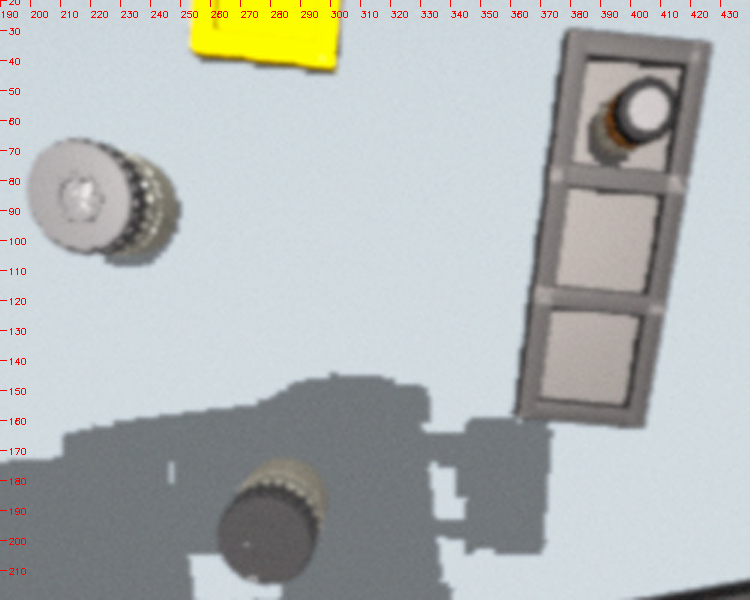

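```bash
python3 - <<'E'
from h import *
W=lambda t,x0,y0:(lambda x,y:(x0+(x+.5)/3-.5,y0+(y+.5)/3-.5))
w1=W(1,195,90);w2=W(2,255,50);w3=W(3,190,20)
for n,t,u,z in[("v1","w1",w1(219,71),.05),("v2","w1",w1(53,327),.05),("bB","w2",w2(69,80),.075),("bB","w3",w3(268,533),.075),("bA","w3",w3(79,195),.075),("stB","w2",w2(614,324),.079),("stV","w3",w3(645,109),.054),("sL","w2",w2(78,359),.014),("sR","w2",w2(234,411),.014)]: print(n,bk(t,u,z).round(4))
for nm,t,z,w,l,pts in[("st","w1",.009,.106,.106,[w1(433,212),w1(642,193),w1(645,393),w1(447,410)]),
("bt","w2",.018,.076,.212,[w2(468,232),w2(632,203),w2(648,613),None]),
("vt","w3",.012,.062,.166,[w3(568,31),w3(709,44),w3(641,426),w3(519,414)])]:
    loc=np.array([[-w,l],[w,l],[w,-l],[-w,-l]])/2
    p=pickle.load(open(f"pics/{t}.pkl","rb"))[0]
    def res(v):
        c,s=np.cos(v[2]),np.sin(v[2]); r=[]
        for u,a in zip(pts,loc):
            if u: r+=list(proj(t,[v[0]+c*a[0]-s*a[1],v[1]+s*a[0]+c*a[1],z],p)-u)
        return np.array(r)
    f=least_squares(res,[.5,0,0.1]); x=f.x
    print(nm,x.round(4),np.degrees(x[2]).round(1),"rms",np.sqrt(np.mean(f.fun**2)).round(2), [bk(t,u,z).round(3).tolist() for u in pts if u])
    c,s=np.cos(x[2]),np.sin(x[2])
    for b in {"st":[(-.025,0)],"bt":[(0,0),(0,-.068),(0,.068)],"vt":[(0,0),(0,-.052),(0,.052)]}[nm]:
        print("  bay",b,np.round([x[0]+c*b[0]-s*b[1],x[1]+s*b[0]+c*b[1]],4))
E
```

```text
v1 [ 0.4086 -0.1634]
v2 [ 0.3332 -0.2814]
bB [0.4184 0.1505]
bB [0.4199 0.1538]
bA [0.3513 0.2868]
stB [0.6366 0.0667]
stV [0.5672 0.3227]
sL [0.4125 0.0304]
sR [0.4888 0.0073]
st [ 0.564  -0.2687  0.1554] 8.9 rms 1.1 [[0.506, -0.225], [0.606, -0.209], [0.623, -0.312], [0.522, -0.328]]
  bay (-0.025, 0) [ 0.5393 -0.2726]
bt [0.6491 0.0013 0.2147] 12.3 rms 0.91 [[0.591, 0.097], [0.663, 0.112], [0.708, -0.092]]
  bay (0, 0) [0.6491 0.0013]
  bay (0, -0.068) [ 0.6636 -0.0651]
  bay (0, 0.068) [0.6346 0.0678]
vt [ 0.566   0.2743 -0.0692] -4.0 rms 1.2 [[0.542, 0.358], [0.601, 0.354], [0.59, 0.191], [0.531, 0.196]]
  bay (0, 0) [0.566  0.2743]
  bay (0, -0.052) [0.5624 0.2224]
  bay (0, 0.052) [0.5696 0.3261]
```

```bash
cat > st.py <<'E'
from h import *
import sys
s=manip.state(); q=s["orientation"]; y=np.degrees(2*np.arctan2(q[2],q[1]))%360
print("t",round(s["time_s"],2),"tcp",(s["tcp_pos"]*1000).round(1),"yaw",y.round(2),"gap",round(s["finger_gap"]*1000,1),"F",s["force"].round(1))
if len(sys.argv)>1:
    g=list(map(float,sys.argv[1:])); print("need",(np.array(g[:3])-s["tcp_pos"]*1000).round(1),"roll",round(g[3]-y,2))
E
python3 -m jog '{"translation": [[-14,-10,-40],[-14,-10,-40],[-14,-10,-40],[-13,-8,-30],[0,0,0],[0,0,0]], "roll": [3,3,3,1.7,0,0]}'
python3 st.py 419.5 152 42 101.7
```

```text
time_s: 3.7
tcp_pos: [0.4197, 0.1425, 0.1404]
orientation: [-0.003, 0.633, 0.774, -0.003]
force: [-0.1, -0.1, 0.5]
finger_gap: 0.088
t 3.7 tcp [419.7 142.5 140.4] yaw 101.44 gap 88.0 F [-0.1 -0.1  0.5]
need [ -0.2   9.5 -98.4] roll 0.26
```

```bash
python3 -m jog '{"translation": [[0,9,0],[0,0,-30],[0,0,-30],[0,0,-26],[0,0,-10],[0,0,0],[0,0,0]], "roll": [0,0,0,0,0,0,0]}'
python3 st.py 419.5 152 42 101.7
python3 -c "
from h import *
shot('wrist','w4')"
```

```text
time_s: 4.4
tcp_pos: [0.4304, 0.1553, 0.0516]
orientation: [0.005, 0.635, 0.773, 0.005]
force: [1.1, -0.5, -1.2]
finger_gap: 0.0881
t 4.4 tcp [430.4 155.3  51.6] yaw 101.21 gap 88.1 F [ 1.1 -0.5 -1.2]
need [-10.9  -3.3  -9.6] roll 0.49
w4 4.4 [0.4304 0.1553 0.0516] yaw 101.21 qv 0.0187
```

View pics/w4.png

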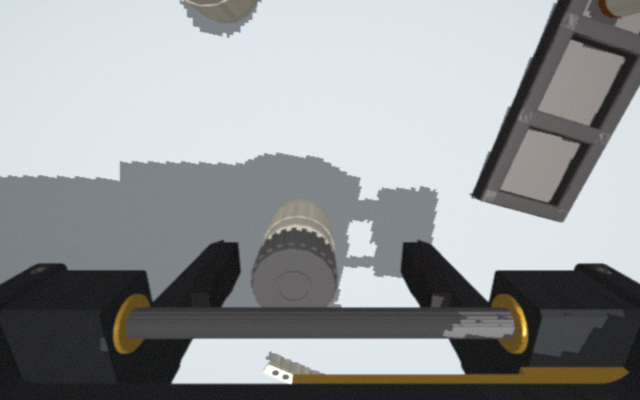

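```bash
python3 -m jog '{"translation": [[-11,-3,0],[0,0,-8],[0,0,0],[0,0,0]], "roll": [0.5,0,0,0]}'
python3 st.py 419.5 152 42 101.7
```

```text
time_s: 4.85
tcp_pos: [0.4198, 0.1522, 0.0457]
orientation: [0.007, 0.631, 0.776, 0.007]
force: [0.5, 0.5, -0.2]
finger_gap: 0.088
t 4.85 tcp [419.8 152.2  45.7] yaw 101.75 gap 88.0 F [ 0.5  0.5 -0.2]
need [-0.3 -0.2 -3.7] roll -0.05
```

```bash
python3 -m jog '{"translation": [[0,0,0],[0,0,0],[0,0,0],[0,0,0],[0,0,0],[0,0,0]], "roll": [0,0,0,0,0,0]}' 1
python3 st.py 419.5 152 42 101.7
python3 -c "
from h import *
shot('wrist','w5')"
```

```text
time_s: 5.45
tcp_pos: [0.4201, 0.1523, 0.0459]
orientation: [0.007, 0.631, 0.776, 0.007]
force: [-1.5, 0.2, 0.5]
finger_gap: 0.042
t 5.45 tcp [420.1 152.3  45.9] yaw 101.74 gap 42.0 F [-1.5  0.2  0.5]
need [-0.6 -0.3 -3.9] roll -0.04
w5 5.45 [0.4201 0.1523 0.0459] yaw 101.74 qv 0.0023
```

View pics/w5.png

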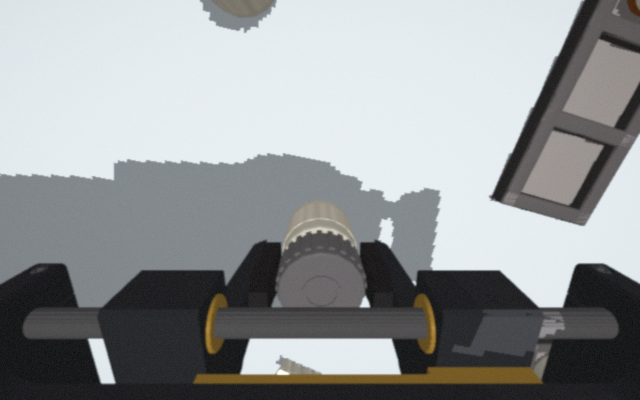

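```bash
python3 -m jog '{"translation": [[0,0,35],[0,0,40],[0,0,40],[20,-20,15],[35,-30,0],[40,-35,0],[40,-35,0],[40,-35,0],[30,-30,0],[20,-20,0],[0,0,0],[0,0,0]], "roll": [0,0,0,0,0,0,0,0,0,0,0,0]}'
python3 st.py 663.6 -65 50 101.7
```

```text
time_s: 6.7
tcp_pos: [0.6395, -0.0536, 0.1786]
orientation: [0.005, 0.63, 0.776, 0.006]
force: [0.5, -0.5, -0.8]
finger_gap: 0.0413
t 6.7 tcp [639.5 -53.6 178.6] yaw 101.85 gap 41.3 F [ 0.5 -0.5 -0.8]
need [  24.1  -11.4 -128.6] roll -0.15
```

```bash
python3 -m jog '{"translation": [[12,-6,-20],[12,-5,-30],[0,0,-25],[0,0,0],[0,0,0]], "roll": [0,0,0,0,0]}'
python3 st.py 663.6 -65 50 101.7
python3 -c "
from h import *
shot('wrist','w6')
shot('side','w6s')"
```

```text
time_s: 7.2
tcp_pos: [0.662, -0.0601, 0.1037]
orientation: [0.005, 0.629, 0.778, 0.006]
force: [0.9, 0.4, 0.2]
finger_gap: 0.0409
t 7.2 tcp [662.  -60.1 103.7] yaw 102.1 gap 40.9 F [0.9 0.4 0.2]
need [  1.6  -4.9 -53.7] roll -0.4
w6 7.2 [ 0.662  -0.0601  0.1037] yaw 102.1 qv 0.033
w6s 7.25 [ 0.6618 -0.0601  0.1036] yaw 102.1 qv 0.0101
```

View pics/w6.png

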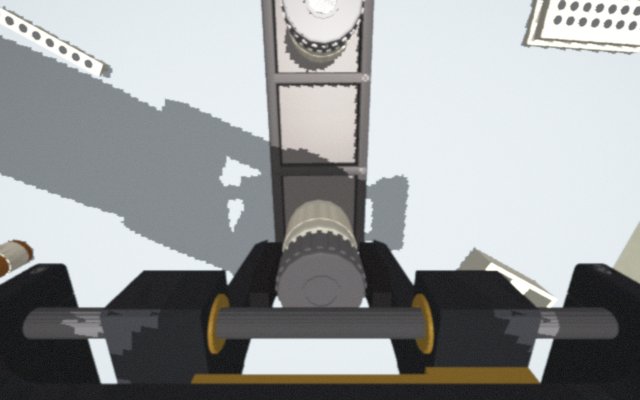

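View pics/w6s.png

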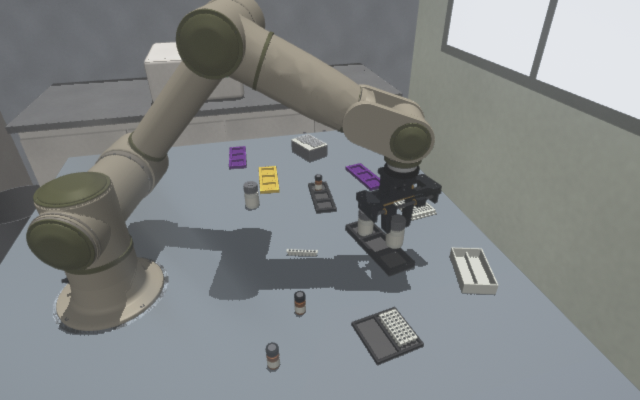

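```bash
python3 -c "
from h import *
crop('w6',250,0,390,240,3,'w6c')
print(bk('w6',(320,77),.018),bk('w6',(320,171),.018))"
```

```text
[0.64317982 0.03493669] [ 0.65748267 -0.03232244]
```

View pics/w6c.png

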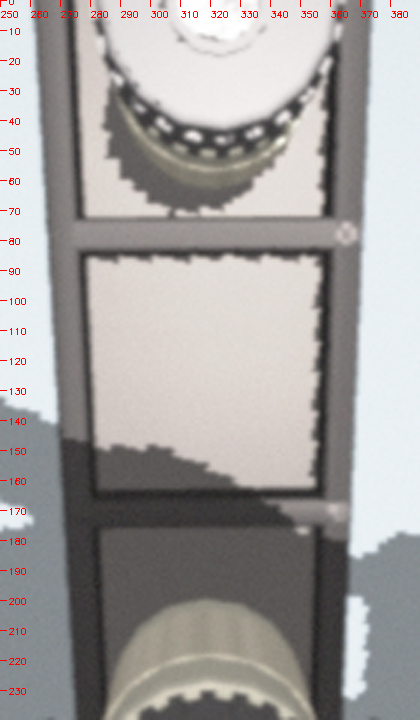

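```bash
python3 -m jog '{"translation": [[2,-5,0],[0,0,-20],[0,0,-17],[0,0,0],[0,0,0]], "roll": [0,0,0,0,0]}'
python3 st.py 664.5 -65 50 101.7
```

```text
time_s: 7.8
tcp_pos: [0.6668, -0.0668, 0.0733]
orientation: [0.01, 0.629, 0.778, 0.008]
force: [0.4, -0.8, -1.0]
finger_gap: 0.0411
t 7.8 tcp [666.8 -66.8  73.3] yaw 102.11 gap 41.1 F [ 0.4 -0.8 -1. ]
need [ -2.3   1.8 -23.3] roll -0.41
```

```bash
python3 -m jog '{"translation": [[-3,2,-8],[-1,0,-8],[0,0,-5],[0,0,0],[0,0,0]], "roll": [0,0,0,0,0]}'
python3 st.py 664.5 -65 50 101.7
```

```text
time_s: 8.3
tcp_pos: [0.6633, -0.065, 0.0534]
orientation: [0.012, 0.628, 0.778, 0.009]
force: [0.1, 0.2, -0.5]
finger_gap: 0.0412
t 8.3 tcp [663.3 -65.   53.4] yaw 102.12 gap 41.2 F [ 0.1  0.2 -0.5]
need [ 1.2 -0.  -3.4] roll -0.42
```

```bash
python3 -m jog '{"translation": [[1,0,-2],[0,0,-2],[0,0,-1],[0,0,0]], "roll": [0,0,0,0]}'
python3 st.py 664.5 -65 50 101.7
```

```text
time_s: 8.7
tcp_pos: [0.6653, -0.0655, 0.0503]
orientation: [0.013, 0.628, 0.778, 0.009]
force: [-0.4, -0.5, -0.9]
finger_gap: 0.0411
t 8.7 tcp [665.3 -65.5  50.3] yaw 102.12 gap 41.1 F [-0.4 -0.5 -0.9]
need [-0.8  0.5 -0.3] roll -0.42
```

```bash
python3 -m jog '{"translation": [[0,0,0],[0,0,0],[0,0,0],[0,0,0],[0,0,20],[0,0,40],[0,0,40],[0,0,30],[0,0,0]], "roll": [0,0,0,0,0,0,0,0,0]}' -1
python3 st.py 351.5 286 150 101.7
python3 -c "
from h import *
shot('wrist','w7')"
```

```text
time_s: 9.6
tcp_pos: [0.664, -0.0651, 0.1835]
orientation: [0.012, 0.628, 0.778, 0.009]
force: [0.2, 0.0, 0.7]
finger_gap: 0.0881
t 9.6 tcp [664.  -65.1 183.5] yaw 102.12 gap 88.1 F [0.2 0.  0.7]
need [-312.5  351.1  -33.5] roll -0.42
w7 9.6 [ 0.664  -0.0651  0.1835] yaw 102.12 qv 0.0517
```

View pics/w7.png

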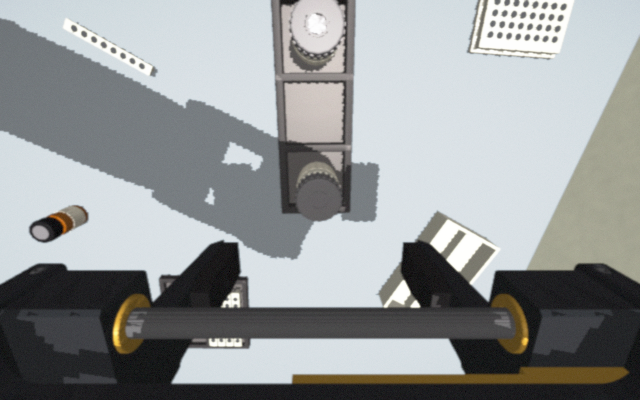

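```bash
python3 -c "
from h import *
print(bk('w7',(320,196),.079))"
python3 -m jog '{"translation": [[-20,22,0],[-30,33,0],[-35,38,0],[-35,38,0],[-35,38,0],[-35,38,0],[-35,38,0],[-35,38,0],[-30,33,0],[-15,18,-20],[0,0,0],[0,0,0]], "roll": [0,0,0,0,0,0,0,0,0,0,0,0]}'
python3 st.py 351.5 286.5 45 101.7
```

```text
[ 0.6668132  -0.06354365]
time_s: 10.85
tcp_pos: [0.3516, 0.261, 0.1437]
orientation: [0.001, 0.629, 0.777, -0.001]
force: [0.2, 0.3, 0.3]
finger_gap: 0.0885
t 10.85 tcp [351.6 261.  143.7] yaw 101.99 gap 88.5 F [0.2 0.3 0.3]
need [ -0.1  25.5 -98.7] roll -0.29
```

```bash
python3 -m jog '{"translation": [[0,15,0],[0,10,0],[0,0,0],[0,0,0]], "roll": [0,0,0,0]}'
python3 st.py 351.5 286.5 45 101.7
python3 -c "
from h import *
shot('wrist','w8')"
```

```text
time_s: 11.25
tcp_pos: [0.3543, 0.2842, 0.1436]
orientation: [0.001, 0.631, 0.776, -0.001]
force: [0.3, 0.3, 0.4]
finger_gap: 0.0881
t 11.25 tcp [354.3 284.2 143.6] yaw 101.77 gap 88.1 F [0.3 0.3 0.4]
need [ -2.8   2.3 -98.6] roll -0.07
w8 11.25 [0.3543 0.2842 0.1436] yaw 101.77 qv 0.0095
```

View pics/w8.png

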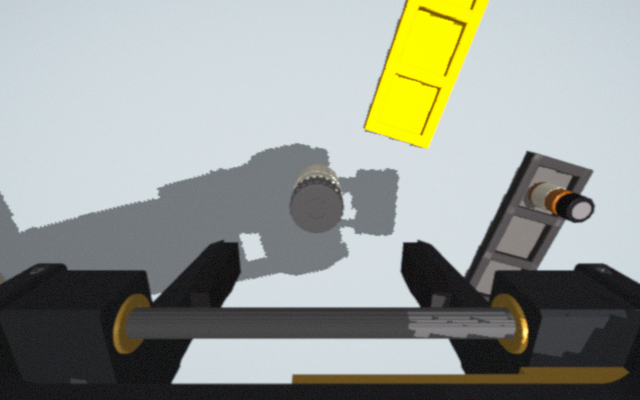

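```bash
python3 -c "
from h import *
print(bk('w8',(317,207),.075))"
python3 -m jog '{"translation": [[-3,2,-15],[0,0,-30],[0,0,-27],[0,0,-12],[0,0,0],[0,0,0]], "roll": [0,0,0,0,0,0]}'
python3 st.py 351.5 286.5 45 101.7
```

```text
[0.35131231 0.28748642]
time_s: 11.9
tcp_pos: [0.3532, 0.2836, 0.0584]
orientation: [0.002, 0.632, 0.775, 0.0]
force: [0.2, 0.5, 0.1]
finger_gap: 0.0881
t 11.9 tcp [353.2 283.6  58.4] yaw 101.56 gap 88.1 F [0.2 0.5 0.1]
need [ -1.7   2.9 -13.4] roll 0.14
```

```bash
python3 -m jog '{"translation": [[-2,3,-8],[0,0,-6],[0,0,0],[0,0,0]], "roll": [0,0,0,0]}'
python3 st.py 351.5 286.5 45 101.7
python3 -m jog '{"translation": [[0,0,0],[0,0,0],[0,0,0],[0,0,0],[0,0,0],[0,0,0]], "roll": [0,0,0,0,0,0]}' 1
python3 st.py 351.5 286.5 45 101.7
```

```text
time_s: 12.3
tcp_pos: [0.3521, 0.287, 0.0451]
orientation: [0.003, 0.632, 0.775, 0.002]
force: [0.1, 0.1, -0.7]
finger_gap: 0.0883
t 12.3 tcp [352.1 287.   45.1] yaw 101.54 gap 88.3 F [ 0.1  0.1 -0.7]
need [-0.6 -0.5 -0.1] roll 0.16
time_s: 12.9
tcp_pos: [0.3524, 0.2872, 0.0458]
orientation: [0.003, 0.632, 0.775, 0.002]
force: [-1.9, -1.1, -0.2]
finger_gap: 0.0422
t 12.9 tcp [352.4 287.2  45.8] yaw 101.55 gap 42.2 F [-1.9 -1.1 -0.2]
need [-0.9 -0.7 -0.8] roll 0.15
```

```bash
python3 -m jog '{"translation": [[0,0,40],[0,0,45],[10,-10,45],[25,-25,15],[37,-35,0],[40,-38,0],[40,-38,0],[40,-38,0],[40,-38,0],[35,-33,0],[20,-20,0],[0,0,0]], "roll": [0,0,0,0,0,0,0,0,0,0,0,0]}'
python3 st.py 650 1.5 50 101.7
```

```text
time_s: 14.1
tcp_pos: [0.6253, 0.0174, 0.1948]
orientation: [0.003, 0.631, 0.776, 0.001]
force: [0.0, -0.3, 0.1]
finger_gap: 0.0414
t 14.1 tcp [625.3  17.4 194.8] yaw 101.71 gap 41.4 F [ 0.  -0.3  0.1]
need [  24.7  -15.9 -144.8] roll -0.01
```

```bash
python3 -m jog '{"translation": [[12,-9,0],[12,-7,-20],[0,0,-30],[0,0,-20],[0,0,0],[0,0,0]], "roll": [0,0,0,0,0,0]}'
python3 st.py 650 1.5 50 101.7
```

```text
time_s: 14.7
tcp_pos: [0.6478, 0.0037, 0.1224]
orientation: [0.002, 0.631, 0.776, 0.001]
force: [0.1, 0.2, -0.2]
finger_gap: 0.0413
t 14.7 tcp [647.8   3.7 122.4] yaw 101.79 gap 41.3 F [ 0.1  0.2 -0.2]
need [  2.2  -2.2 -72.4] roll -0.09
```

```bash
python3 -m jog '{"translation": [[1,-2,-15],[0,0,-25],[0,0,-20],[0,0,0],[0,0,0]], "roll": [0,0,0,0,0]}'
python3 st.py 650 1.5 50 101.7
python3 -c "
from h import *
shot('wrist','w9')"
```

```text
time_s: 15.2
tcp_pos: [0.6502, 0.0023, 0.0638]
orientation: [0.005, 0.63, 0.776, 0.003]
force: [-0.2, -0.0, -0.3]
finger_gap: 0.0414
t 15.2 tcp [650.2   2.3  63.8] yaw 101.86 gap 41.4 F [-0.2 -0.  -0.3]
need [ -0.2  -0.8 -13.8] roll -0.16
w9 15.2 [0.6502 0.0023 0.0638] yaw 101.86 qv 0.0111
```

View pics/w9.png

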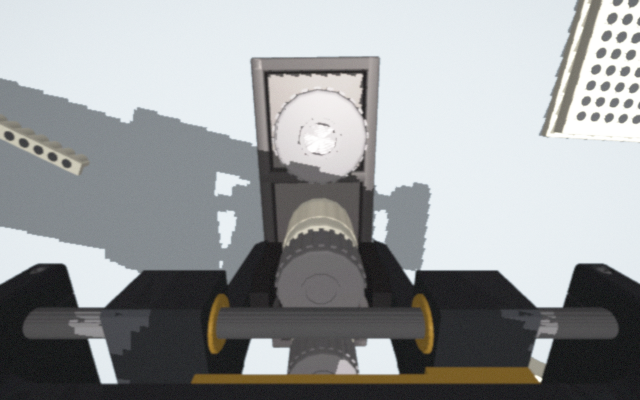

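```bash
python3 -m jog '{"translation": [[0,-1,-6],[0,0,-5],[0,0,-2],[0,0,0],[0,0,0]], "roll": [0,0,0,0,0]}'
python3 st.py 650 1.5 50 101.7
```

```text
time_s: 15.75
tcp_pos: [0.6513, 0.001, 0.0525]
orientation: [0.007, 0.63, 0.776, 0.004]
force: [0.1, 0.1, -0.6]
finger_gap: 0.0414
t 15.75 tcp [651.3   1.   52.5] yaw 101.86 gap 41.4 F [ 0.1  0.1 -0.6]
need [-1.3  0.5 -2.5] roll -0.16
```

```bash
python3 -m jog '{"translation": [[-1,0,-2],[0,0,-1],[0,0,0],[0,0,0]], "roll": [0,0,0,0]}'
python3 st.py 650 1.5 50 101.7
python3 -m jog '{"translation": [[0,0,0],[0,0,0],[0,0,0],[0,0,0],[0,0,20],[0,0,40],[0,0,40],[0,0,20],[0,0,0]], "roll": [0,0,0,0,0,0,0,0,0]}' -1
python3 st.py 450.7 18.9 100 163.2
python3 -c "
from h import *
shot('wrist','w10')"
```

```text
time_s: 16.15
tcp_pos: [0.6504, 0.0009, 0.0501]
orientation: [0.007, 0.63, 0.776, 0.004]
force: [-0.9, -0.2, -0.3]
finger_gap: 0.0408
t 16.15 tcp [650.4   0.9  50.1] yaw 101.87 gap 40.8 F [-0.9 -0.2 -0.3]
need [-0.4  0.6 -0.1] roll -0.17
time_s: 17.05
tcp_pos: [0.6493, 0.0011, 0.1733]
orientation: [0.006, 0.63, 0.776, 0.003]
force: [-0.3, -0.5, -0.5]
finger_gap: 0.0879
t 17.05 tcp [649.3   1.1 173.3] yaw 101.86 gap 87.9 F [-0.3 -0.5 -0.5]
need [-198.6   17.8  -73.3] roll 61.34
w10 17.05 [0.6493 0.0011 0.1733] yaw 101.86 qv 0.0277
```

View pics/w10.png

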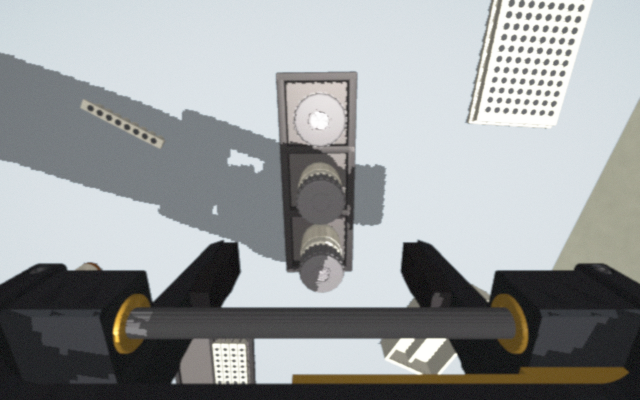

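```bash
python3 -m jog '{"translation": [[-20,-14,0],[-30,-20,0],[-35,-24,0],[-35,-24,0],[-35,-24,0],[-35,-24,0],[-30,-20,-20],[-20,-14,-20],[0,0,0],[0,0,0]], "roll": [-2,-2,-2,-2,-2,-2,-2,-2,0,0]}'
python3 st.py 408.6 -163.4 25 85.7
python3 -c "
from h import *
shot('wrist','w11')"
```

```text
time_s: 18.1
tcp_pos: [0.3932, -0.1632, 0.1145]
orientation: [-0.005, 0.736, 0.677, -0.001]
force: [0.5, 0.2, 0.4]
finger_gap: 0.0882
t 18.1 tcp [ 393.2 -163.2  114.5] yaw 85.27 gap 88.2 F [0.5 0.2 0.4]
need [ 15.4  -0.2 -89.5] roll 0.43
w11 18.1 [ 0.3932 -0.1632  0.1145] yaw 85.27 qv 0.0382
```

View pics/w11.png

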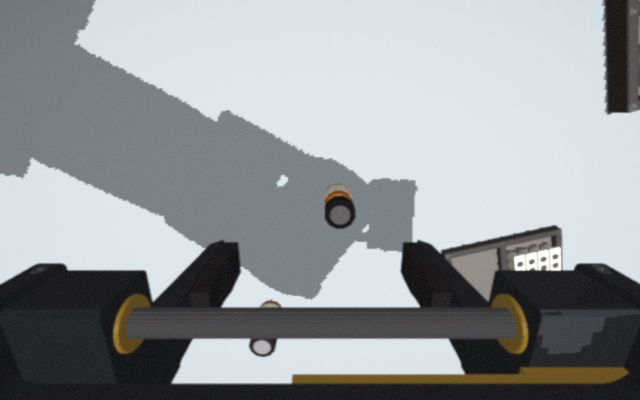

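```bash
python3 -c "
from h import *
print(bk('w11',(340.5,211.5),.05))"
python3 -m jog '{"translation": [[15,0,0],[0,0,-25],[0,0,-25],[0,0,-20],[0,0,0],[0,0,0]], "roll": [0,0,0,0,0,0]}'
python3 st.py 408.6 -163.4 25 85.7
```

```text
[ 0.40828856 -0.16194501]
time_s: 18.75
tcp_pos: [0.4149, -0.1604, 0.0442]
orientation: [-0.002, 0.732, 0.681, 0.0]
force: [-0.1, -0.1, 0.8]
finger_gap: 0.0879
t 18.75 tcp [ 414.9 -160.4   44.2] yaw 85.9 gap 87.9 F [-0.1 -0.1  0.8]
need [ -6.3  -3.  -19.2] roll -0.2
```

```bash
python3 -m jog '{"translation": [[-6,-2,-8],[0,0,-8],[0,0,-3],[0,0,0],[0,0,0]], "roll": [0,0,0,0,0]}'
python3 st.py 408.6 -163 25 85.7
```

```text
time_s: 19.25
tcp_pos: [0.41, -0.163, 0.0261]
orientation: [0.0, 0.732, 0.682, 0.0]
force: [0.1, 0.4, 0.6]
finger_gap: 0.0879
t 19.25 tcp [ 410.  -163.    26.1] yaw 85.97 gap 87.9 F [0.1 0.4 0.6]
need [-1.4 -0.  -1.1] roll -0.27
```

```bash
python3 -m jog '{"translation": [[-1,0,-1],[0,0,0],[0,0,0],[0,0,0],[0,0,0],[0,0,0],[0,0,0]], "roll": [0,0,0,0,0,0,0]}' 0.4
python3 -m jog '{"translation": [[0,0,0],[0,0,0],[0,0,0],[0,0,0]], "roll": [0,0,0,0]}' 1
python3 st.py 408.6 -163 25 85.7
python3 -c "
from h import *
shot('wrist','w12')"
```

```text
time_s: 19.95
tcp_pos: [0.4093, -0.1633, 0.0257]
orientation: [0.001, 0.732, 0.682, 0.001]
force: [-0.4, -0.1, 0.4]
finger_gap: 0.0345
time_s: 20.35
tcp_pos: [0.4093, -0.1633, 0.0257]
orientation: [0.001, 0.732, 0.682, 0.001]
force: [-0.5, -0.5, -0.2]
finger_gap: 0.0229
t 20.35 tcp [ 409.3 -163.3   25.7] yaw 85.97 gap 22.9 F [-0.5 -0.5 -0.2]
need [-0.7  0.3 -0.7] roll -0.27
w12 20.35 [ 0.4093 -0.1633  0.0257] yaw 85.97 qv 0.0024
```

View pics/w12.png

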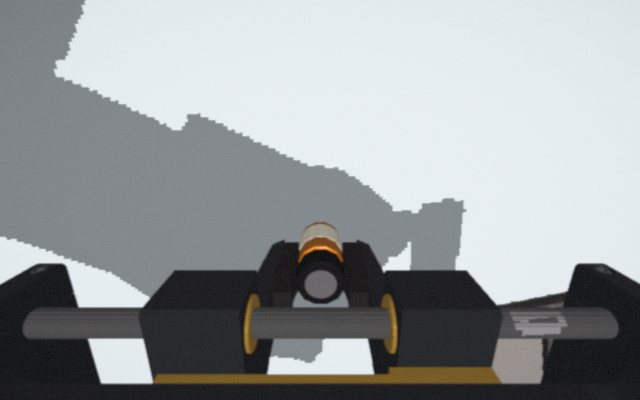

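```bash
python3 -m jog '{"translation": [[0,0,35],[0,0,45],[6,15,45],[14,30,0],[16,40,0],[16,42,0],[16,42,0],[16,42,0],[16,42,0],[16,42,0],[16,42,0],[10,25,0]], "roll": [0,0,0,0,0,0,0,0,0,0,0,0]}'
python3 st.py 562.5 222.5 29 85.7
```

```text
time_s: 21.6
tcp_pos: [0.553, 0.2121, 0.1566]
orientation: [0.002, 0.734, 0.679, 0.002]
force: [0.0, -1.1, 0.6]
finger_gap: 0.0231
t 21.6 tcp [553.  212.1 156.6] yaw 85.55 gap 23.1 F [ 0.  -1.1  0.6]
need [   9.5   10.4 -127.6] roll 0.15
```

```bash
python3 -m jog '{"translation": [[5,0,-20],[0,0,-30],[0,0,-10],[0,0,0],[0,0,0]], "roll": [0,0,0,0,0]}'
python3 st.py 562.5 222.5 29 85.7
python3 -c "
from h import *
shot('wrist','w13')
crop('w13',200,0,440,240,3,'w13c')"
```

```text
time_s: 22.1
tcp_pos: [0.5586, 0.2165, 0.0951]
orientation: [0.002, 0.732, 0.681, 0.002]
force: [0.1, -1.0, 1.1]
finger_gap: 0.0231
t 22.1 tcp [558.6 216.5  95.1] yaw 85.86 gap 23.1 F [ 0.1 -1.   1.1]
need [  3.9   6.  -66.1] roll -0.16
w13 22.1 [0.5586 0.2165 0.0951] yaw 85.86 qv 0.0037
```

View pics/w13c.png

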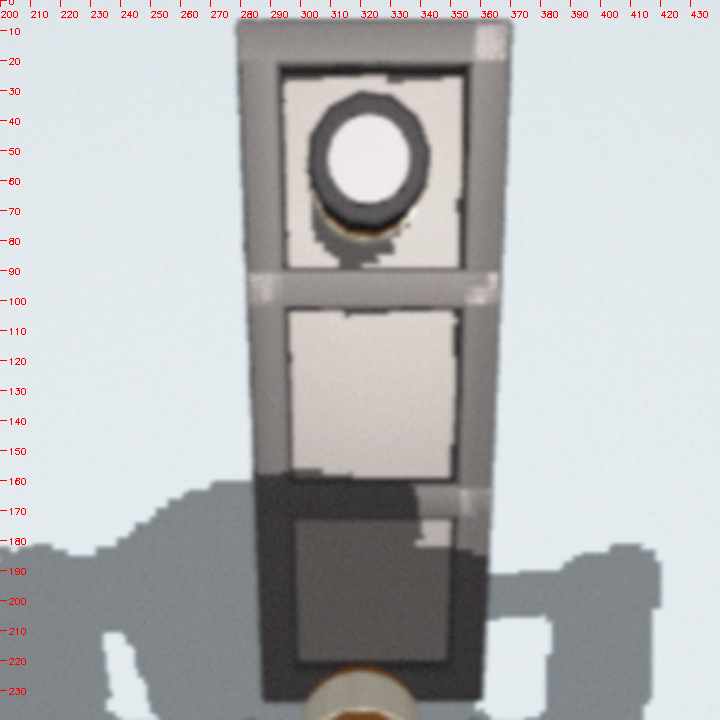

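```bash
python3 -c "
from h import *
a=bk('w13',(324,96.6),.012);b=bk('w13',(324.2,166.6),.012);m=(a+b)/2;d=(b-a)/np.linalg.norm(b-a);print(a,b,np.linalg.norm(b-a),m,m+.052*d)"
```

```text
[0.56828125 0.29972096] [0.56485221 0.24845026] 0.05138524334816649 [0.56656673 0.27408561] [0.56309667 0.22220152]
```

```bash
python3 -m jog '{"translation": [[4,6,-10],[0,0,-20],[0,0,-15],[0,0,-5],[0,0,0],[0,0,0]], "roll": [0,0,0,0,0,0]}'
python3 st.py 563 222.2 30 85.7
```

```text
time_s: 22.75
tcp_pos: [0.566, 0.2237, 0.0473]
orientation: [0.004, 0.733, 0.681, 0.006]
force: [-0.2, 0.4, -0.3]
finger_gap: 0.0228
t 22.75 tcp [566.  223.7  47.3] yaw 85.78 gap 22.8 F [-0.2  0.4 -0.3]
need [ -3.   -1.5 -17.3] roll -0.08
```

```bash
python3 -m jog '{"translation": [[-3,-2,-6],[0,0,-6],[0,0,-4],[0,0,0],[0,0,0]], "roll": [0,0,0,0,0]}'
python3 st.py 563 222.2 30 85.7
```

```text
time_s: 23.25
tcp_pos: [0.5636, 0.2216, 0.0316]
orientation: [0.005, 0.733, 0.68, 0.007]
force: [-0.4, 0.9, -0.6]
finger_gap: 0.0233
t 23.25 tcp [563.6 221.6  31.6] yaw 85.77 gap 23.3 F [-0.4  0.9 -0.6]
need [-0.6  0.6 -1.6] roll -0.07
```

```bash
python3 -m jog '{"translation": [[0,0,-1.5],[0,0,-0.5],[0,0,0],[0,0,0]], "roll": [0,0,0,0]}'
python3 st.py 563 222.2 30 85.7
python3 -m jog '{"translation": [[0,0,0],[0,0,0],[0,0,0],[0,0,0],[0,0,20],[0,0,40],[0,0,40],[0,0,0],[0,0,0]], "roll": [0,0,0,0,0,0,0,0,0]}' -1
python3 st.py 333.2 -281.4 150 85.7
python3 -c "
from h import *
shot('wrist','w14')"
```

```text
time_s: 23.65
tcp_pos: [0.5638, 0.2217, 0.0298]
orientation: [0.005, 0.733, 0.68, 0.008]
force: [0.8, -1.0, -0.8]
finger_gap: 0.0233
t 23.65 tcp [563.8 221.7  29.8] yaw 85.77 gap 23.3 F [ 0.8 -1.  -0.8]
need [-0.8  0.5  0.2] roll -0.07
time_s: 24.55
tcp_pos: [0.5628, 0.2215, 0.1325]
orientation: [0.005, 0.733, 0.68, 0.007]
force: [-0.4, -0.1, -0.7]
finger_gap: 0.0883
t 24.55 tcp [562.8 221.5 132.5] yaw 85.77 gap 88.3 F [-0.4 -0.1 -0.7]
need [-229.6 -502.9   17.5] roll -0.07
w14 24.55 [0.5628 0.2215 0.1325] yaw 85.77 qv 0.0351
```

View pics/w14.png

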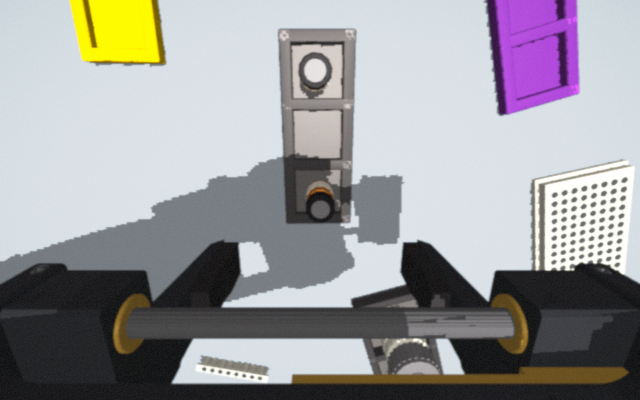

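```bash
python3 -m jog '{"translation": [[-14,-30,10],[-20,-44,10],[-20,-44,0],[-20,-44,0],[-20,-44,0],[-20,-44,0],[-20,-44,0],[-20,-44,0],[-20,-44,0],[-20,-44,0],[-20,-44,0],[-15,-30,0]], "roll": [0,0,0,0,0,0,0,0,0,0,0,0]}'
python3 -m jog '{"translation": [[0,0,0],[0,0,0]], "roll": [0,0]}'
python3 st.py 333.2 -281.4 25 85.7
python3 -c "
from h import *
shot('wrist','w15')"
```

```text
time_s: 25.8
tcp_pos: [0.3185, -0.2894, 0.1408]
orientation: [-0.003, 0.73, 0.683, 0.004]
force: [1.3, 0.3, 0.2]
finger_gap: 0.088
time_s: 26.0
tcp_pos: [0.3162, -0.2918, 0.1389]
orientation: [-0.005, 0.732, 0.681, 0.004]
force: [-0.4, 0.8, 0.1]
finger_gap: 0.0878
t 26.0 tcp [ 316.2 -291.8  138.9] yaw 85.82 gap 87.8 F [-0.4  0.8  0.1]
need [  17.    10.4 -113.9] roll -0.12
w15 26.0 [ 0.3162 -0.2918  0.1389] yaw 85.82 qv 0.0322
```

View pics/w15.png

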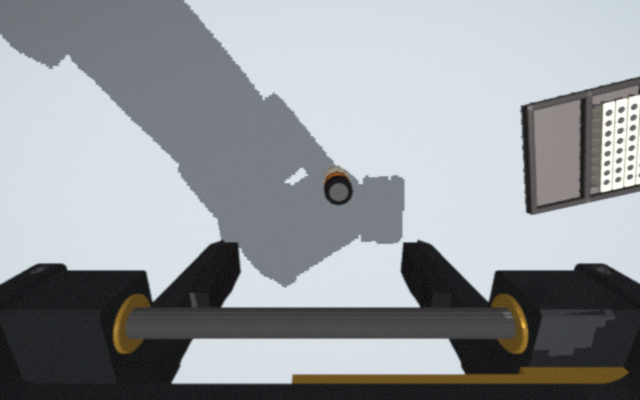

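```bash
python3 -c "
from h import *
print(bk('w15',(338.5,190.5),.05))"
python3 -m jog '{"translation": [[14,10,-10],[0,0,-30],[0,0,-30],[0,0,-15],[0,0,0],[0,0,0]], "roll": [0,0,0,0,0,0]}'
python3 st.py 333.2 -281 25 85.7
```

```text
[ 0.33216571 -0.28049107]
time_s: 26.65
tcp_pos: [0.3339, -0.2743, 0.0506]
orientation: [-0.005, 0.729, 0.685, 0.004]
force: [0.5, -1.1, 0.5]
finger_gap: 0.0881
t 26.65 tcp [ 333.9 -274.3   50.6] yaw 86.45 gap 88.1 F [ 0.5 -1.1  0.5]
need [ -0.7  -6.7 -25.6] roll -0.75
```

```bash
python3 -m jog '{"translation": [[-1,-7,-8],[0,0,-10],[0,0,-7],[0,0,0],[0,0,0]], "roll": [-0.7,0,0,0,0]}'
python3 st.py 332.7 -281 25 85.7
```

```text
time_s: 27.15
tcp_pos: [0.3339, -0.2823, 0.0254]
orientation: [-0.003, 0.733, 0.68, 0.004]
force: [-0.0, -0.9, 0.7]
finger_gap: 0.0881
t 27.15 tcp [ 333.9 -282.3   25.4] yaw 85.75 gap 88.1 F [-0.  -0.9  0.7]
need [-1.2  1.3 -0.4] roll -0.05
```

```bash
python3 -m jog '{"translation": [[-1,1,0],[0,0,0],[0,0,0],[0,0,0],[0,0,0],[0,0,0],[0,0,0]], "roll": [0,0,0,0,0,0,0]}' 0.4
python3 -m jog '{"translation": [[0,0,0],[0,0,0],[0,0,0],[0,0,0]], "roll": [0,0,0,0]}' 1
python3 st.py 332.7 -281 25 85.7
python3 -c "
from h import *
shot('wrist','w16')"
```

```text
time_s: 27.85
tcp_pos: [0.333, -0.2815, 0.0262]
orientation: [-0.003, 0.733, 0.68, 0.004]
force: [0.2, 0.1, 0.5]
finger_gap: 0.0343
time_s: 28.25
tcp_pos: [0.333, -0.2815, 0.0262]
orientation: [-0.003, 0.733, 0.68, 0.004]
force: [-1.0, -0.3, 0.1]
finger_gap: 0.0233
t 28.25 tcp [ 333.  -281.5   26.2] yaw 85.74 gap 23.3 F [-1.  -0.3  0.1]
need [-0.3  0.5 -1.2] roll -0.04
w16 28.25 [ 0.333  -0.2815  0.0262] yaw 85.74 qv 0.0017
```

View pics/w16.png

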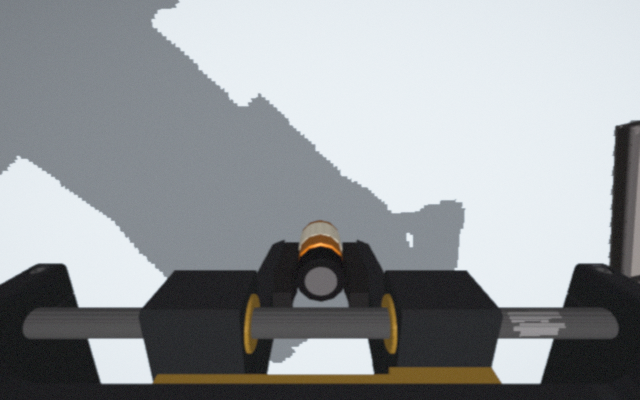

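```bash
python3 -m jog '{"translation": [[0,0,35],[0,0,45],[8,15,45],[14,32,5],[18,43,0],[18,43,0],[18,43,0],[18,43,0],[18,43,0],[18,43,0],[18,43,0],[18,43,0]], "roll": [0,0,0,0,0,0,0,0,0,0,0,0]}'
python3 -m jog '{"translation": [[18,43,0],[18,43,0],[18,43,0],[15,30,0],[0,0,0],[0,0,0]], "roll": [0,0,0,0,0,0]}'
python3 st.py 566.6 274 30.2 85.7
```

```text
time_s: 29.5
tcp_pos: [0.5011, 0.1224, 0.1627]
orientation: [-0.001, 0.736, 0.677, 0.005]
force: [0.3, -1.0, -0.1]
finger_gap: 0.023
time_s: 30.1
tcp_pos: [0.5709, 0.294, 0.1603]
orientation: [-0.001, 0.734, 0.679, 0.005]
force: [0.8, -1.1, 0.1]
finger_gap: 0.023
t 30.1 tcp [570.9 294.  160.3] yaw 85.56 gap 23.0 F [ 0.8 -1.1  0.1]
need [  -4.3  -20.  -130.1] roll 0.14
```

```bash
python3 -m jog '{"translation": [[-4,-18,0],[0,0,-20],[0,0,-30],[0,0,-10],[0,0,0],[0,0,0]], "roll": [0,0,0,0,0,0]}'
python3 st.py 566.6 274 30.2 85.7
```

```text
time_s: 30.7
tcp_pos: [0.5661, 0.2702, 0.101]
orientation: [-0.001, 0.736, 0.677, 0.005]
force: [0.3, 0.6, 0.1]
finger_gap: 0.0231
t 30.7 tcp [566.1 270.2 101. ] yaw 85.28 gap 23.1 F [0.3 0.6 0.1]
need [  0.5   3.8 -70.8] roll 0.42
```

```bash
python3 -m jog '{"translation": [[0,3,-10],[0,0,-20],[0,0,-15],[0,0,-5],[0,0,0],[0,0,0]], "roll": [0,0,0,0,0,0]}'
python3 st.py 566.6 274 30.2 85.7
python3 -c "
from h import *
shot('wrist','w17')"
```

```text
time_s: 31.3
tcp_pos: [0.5682, 0.2745, 0.0534]
orientation: [0.001, 0.736, 0.677, 0.009]
force: [0.5, -0.0, -0.1]
finger_gap: 0.0231
t 31.3 tcp [568.2 274.5  53.4] yaw 85.3 gap 23.1 F [ 0.5 -0.  -0.1]
need [ -1.6  -0.5 -23.2] roll 0.4
w17 31.3 [0.5682 0.2745 0.0534] yaw 85.3 qv 0.0072
```

View pics/w17.png

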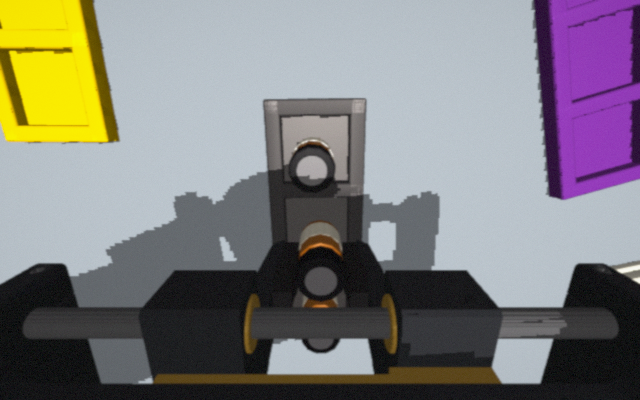

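```bash
python3 -m jog '{"translation": [[-2,-1,-8],[0,0,-7],[0,0,-5],[0,0,0],[0,0,0]], "roll": [0,0,0,0,0]}'
python3 st.py 566.6 274 30.2 85.7
```

```text
time_s: 31.85
tcp_pos: [0.5665, 0.2736, 0.033]
orientation: [0.002, 0.735, 0.677, 0.01]
force: [0.1, 0.4, -0.2]
finger_gap: 0.0227
t 31.85 tcp [566.5 273.6  33. ] yaw 85.3 gap 22.7 F [ 0.1  0.4 -0.2]
need [ 0.1  0.4 -2.8] roll 0.4
```

```bash
python3 -m jog '{"translation": [[0,0,-2],[0,0,-1],[0,0,0],[0,0,0]], "roll": [0,0,0,0]}'
python3 st.py 566.6 274 30.2 85.7
python3 -m jog '{"translation": [[0,0,0],[0,0,0],[0,0,0],[0,0,0],[0,0,20],[0,0,40],[0,0,40],[0,0,30],[0,0,0]], "roll": [0,0,0,0,0,0,0,0,0]}' -1
python3 st.py 450.7 18.9 150 163.2
python3 -c "
from h import *
shot('wrist','w18')"
```

```text
time_s: 32.25
tcp_pos: [0.5669, 0.2737, 0.0302]
orientation: [0.002, 0.735, 0.677, 0.01]
force: [0.4, 0.0, -0.6]
finger_gap: 0.0231
t 32.25 tcp [566.9 273.7  30.2] yaw 85.3 gap 23.1 F [ 0.4  0.  -0.6]
need [-0.3  0.3 -0. ] roll 0.4
time_s: 33.15
tcp_pos: [0.5655, 0.2732, 0.1642]
orientation: [0.001, 0.736, 0.677, 0.009]
force: [-0.3, 0.4, 0.7]
finger_gap: 0.0883
t 33.15 tcp [565.5 273.2 164.2] yaw 85.29 gap 88.3 F [-0.3  0.4  0.7]
need [-114.8 -254.3  -14.2] roll 77.91
w18 33.15 [0.5655 0.2732 0.1642] yaw 85.29 qv 0.0525
```

View pics/w18.png

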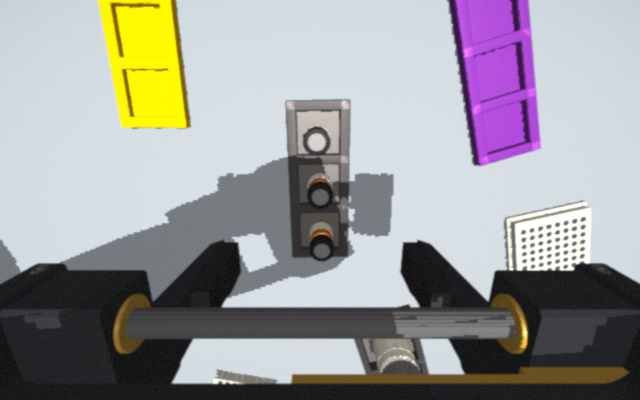

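```bash
python3 -m jog '{"translation": [[-10,-20,0],[-12,-26,0],[-12,-26,0],[-12,-26,0],[-12,-26,0],[-12,-26,0],[-12,-26,0],[-12,-26,0],[-12,-26,0],[-10,-22,0],[0,0,0],[0,0,0]], "roll": [7,8,8,8,8,8,8,8,8,7,0,0]}'
python3 st.py 450.7 18.9 150 163.2
python3 -c "
from h import *
shot('wrist','w19')"
```

```text
time_s: 34.4
tcp_pos: [0.4353, 0.015, 0.145]
orientation: [-0.014, 0.118, 0.993, -0.0]
force: [0.2, 0.9, -0.1]
finger_gap: 0.0881
t 34.4 tcp [435.3  15.  145. ] yaw 166.44 gap 88.1 F [ 0.2  0.9 -0.1]
need [15.4  3.9  5. ] roll -3.24
w19 34.4 [0.4353 0.015  0.145 ] yaw 166.44 qv 0.0261
```

View pics/w19.png

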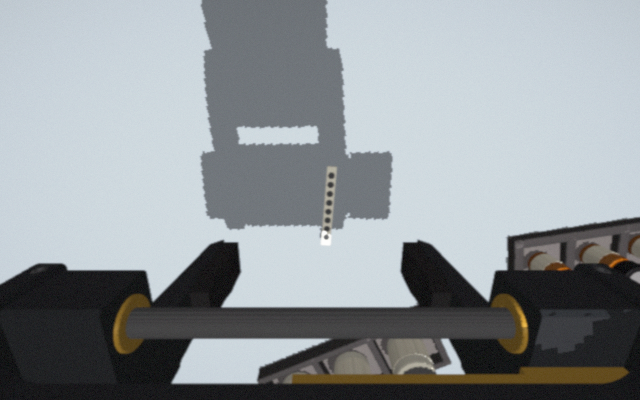

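```bash
python3 -c "
from h import *
crop('w19',270,150,390,260,6,'w19c')
a=bk('w19',(331.5,166.5),.014);b=bk('w19',(325.5,244.5),.014);print(a,b,(a+b)/2,np.linalg.norm(a-b),np.degrees(np.arctan2(*(b-a)[::-1])))"
```

```text
[0.41236228 0.03076036] [0.48867364 0.00685694] [0.45051796 0.01880865] 0.07996747117366283 -17.392404627205973
```

View pics/w19c.png

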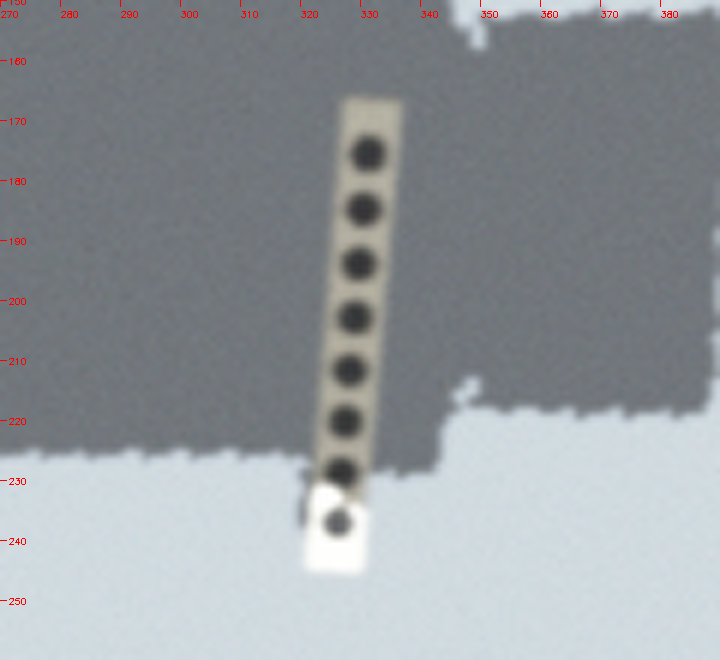

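```bash
python3 -m jog '{"translation": [[14,4,-10],[0,0,-25],[0,0,-30],[0,0,-25],[0,0,0],[0,0,0]], "roll": [-3.6,0,0,0,0,0]}' -0.2
python3 st.py 450.6 18.8 7.5 162.8
```

```text
time_s: 35.05
tcp_pos: [0.4513, 0.0243, 0.051]
orientation: [-0.014, 0.152, 0.988, 0.0]
force: [1.2, -0.1, 0.7]
finger_gap: 0.0528
t 35.05 tcp [451.3  24.3  51. ] yaw 162.47 gap 52.8 F [ 1.2 -0.1  0.7]
need [ -0.7  -5.5 -43.5] roll 0.33
```

```bash
python3 -m jog '{"translation": [[-1,-5,-10],[0,0,-15],[0,0,-10],[0,0,0],[0,0,0]], "roll": [0.3,0,0,0,0]}'
python3 st.py 450.6 18.8 7.5 162.8
```

```text
time_s: 35.55
tcp_pos: [0.4526, 0.0187, 0.0173]
orientation: [-0.011, 0.15, 0.989, 0.0]
force: [0.1, -0.1, 0.1]
finger_gap: 0.0526
t 35.55 tcp [452.6  18.7  17.3] yaw 162.8 gap 52.6 F [ 0.1 -0.1  0.1]
need [-2.   0.1 -9.8] roll 0.0
```

```bash
python3 -m jog '{"translation": [[-2,0,-4],[0,0,-4],[0,0,-2],[0,0,0],[0,0,0]], "roll": [0,0,0,0,0]}'
python3 st.py 450.6 18.8 7.5 162.8
```

```text
time_s: 36.05
tcp_pos: [0.4511, 0.0185, 0.0077]
orientation: [-0.01, 0.15, 0.989, 0.0]
force: [0.4, -0.4, -0.3]
finger_gap: 0.0527
t 36.05 tcp [451.1  18.5   7.7] yaw 162.8 gap 52.7 F [ 0.4 -0.4 -0.3]
need [-0.5  0.3 -0.2] roll -0.0
```

```bash
python3 -m jog '{"translation": [[0,0,0],[0,0,0],[0,0,0],[0,0,0],[0,0,0]], "roll": [0,0,0,0,0]}' 0.6
python3 -m jog '{"translation": [[0,0,0],[0,0,0],[0,0,0],[0,0,0]], "roll": [0,0,0,0]}' 1
python3 st.py 450.6 18.8 7.5 162.8
python3 -c "
from h import *
shot('wrist','w20')"
```

```text
time_s: 36.55
tcp_pos: [0.4514, 0.0185, 0.008]
orientation: [-0.01, 0.15, 0.989, 0.0]
force: [-0.0, 0.6, -1.0]
finger_gap: 0.0181
time_s: 36.95
tcp_pos: [0.4514, 0.0185, 0.008]
orientation: [-0.01, 0.15, 0.989, 0.0]
force: [-0.1, 0.2, 0.7]
finger_gap: 0.0084
t 36.95 tcp [451.4  18.5   8. ] yaw 162.8 gap 8.4 F [-0.1  0.2  0.7]
need [-0.8  0.3 -0.5] roll -0.0
w20 36.95 [0.4514 0.0185 0.008 ] yaw 162.8 qv 0.0024
```

View pics/w20.png

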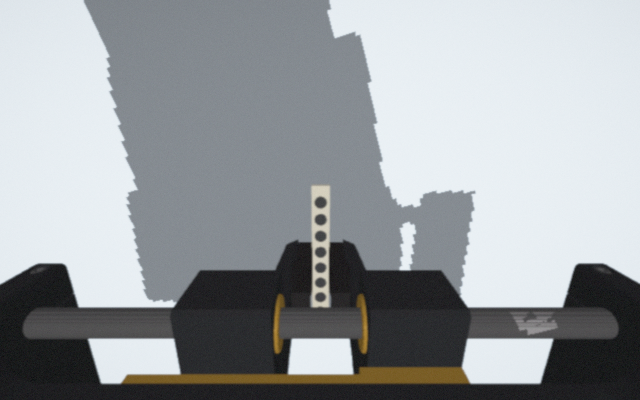

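```bash
python3 -m jog '{"translation": [[0,0,30],[0,0,40],[4,-12,35],[8,-30,0],[10,-34,0],[10,-34,0],[10,-34,0],[10,-34,0],[10,-34,0],[10,-34,0],[8,-25,0],[0,0,0]], "roll": [0,0,0,-7,-8,-8,-8,-8,-8,-8,-7,0]}'
python3 st.py 537 -273 11 99.5
```

```text
time_s: 38.2
tcp_pos: [0.5312, -0.2632, 0.1173]
orientation: [-0.008, 0.654, 0.757, 0.006]
force: [-0.3, -0.5, 0.1]
finger_gap: 0.0084
t 38.2 tcp [ 531.2 -263.2  117.3] yaw 98.36 gap 8.4 F [-0.3 -0.5  0.1]
need [   5.8   -9.8 -106.3] roll 1.14
```

```bash
python3 -m jog '{"translation": [[5,-8,0],[0,0,-20],[0,0,-10],[0,0,0],[0,0,0]], "roll": [1,0,0,0,0]}'
python3 st.py 537 -273 11 99.5
python3 -c "
from h import *
shot('wrist','w21');crop('w21',240,130,480,310,3,'w21c')"
```

```text
time_s: 38.7
tcp_pos: [0.5357, -0.269, 0.0862]
orientation: [-0.009, 0.644, 0.765, 0.006]
force: [-1.2, 0.5, -0.2]
finger_gap: 0.0084
t 38.7 tcp [ 535.7 -269.    86.2] yaw 99.82 gap 8.4 F [-1.2  0.5 -0.2]
need [  1.3  -4.  -75.2] roll -0.32
w21 38.7 [ 0.5357 -0.269   0.0862] yaw 99.82 qv 0.009
```

View pics/w21.png

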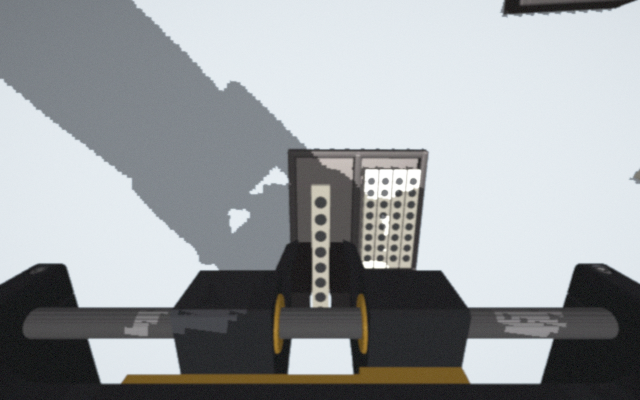

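View pics/w21c.png

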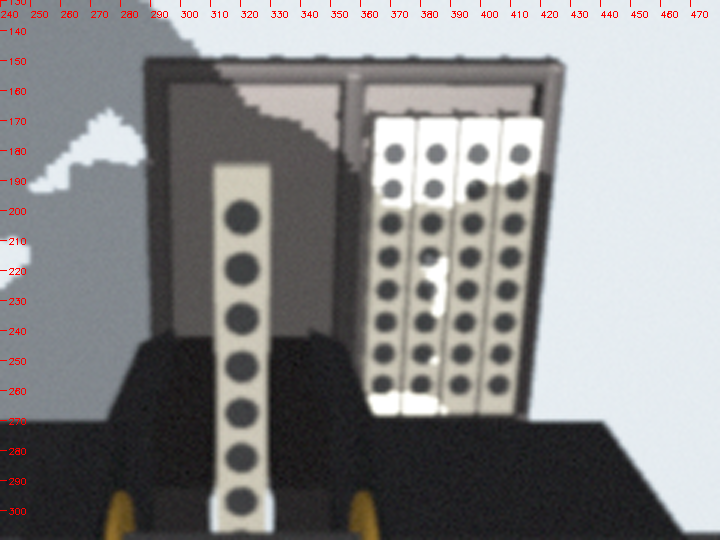

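```bash
python3 -c "
from h import *
f=lambda x,y:bk('w21',(240+(x+.5)/3-.5,130+(y+.5)/3-.5),.009)
L=f(146,62);R=f(563,66);D=f(352,64);print(L,R,D,np.linalg.norm(R-L),np.degrees(np.arctan2(*(R-L)[::-1])))
l2=f(152,330);d2=f(348,330);print(l2,d2)
th=np.radians(9.3);ex=np.array([np.cos(th),np.sin(th)]);ey=np.array([-ex[1],ex[0]])
print('bay',(L+R)/2-.025*ex-.053*ey)
"
```

```text
[ 0.50423241 -0.22649428] [ 0.60667082 -0.20987256] [ 0.55484087 -0.21828853] 0.10377817608573663 9.216525488652858
[ 0.51594234 -0.29803682] [ 0.56842699 -0.28895487]
bay [ 0.53934523 -0.27452687]
```

```bash
python3 -m jog '{"translation": [[1,-5,-10],[0,0,-22],[0,0,-18],[0,0,-5],[0,0,0],[0,0,0]], "roll": [-0.3,0,0,0,0,0]}'
python3 st.py 537.5 -274 11 99.4
```

```text
time_s: 39.35
tcp_pos: [0.538, -0.2756, 0.0312]
orientation: [-0.006, 0.646, 0.763, 0.006]
force: [-0.3, 0.3, -0.3]
finger_gap: 0.0085
t 39.35 tcp [ 538.  -275.6   31.2] yaw 99.52 gap 8.5 F [-0.3  0.3 -0.3]
need [ -0.5   1.6 -20.2] roll -0.12
```

```bash
python3 -m jog '{"translation": [[-1,2,-7],[0,0,-6],[0,0,-3],[0,0,0],[0,0,0]], "roll": [0,0,0,0,0]}'
python3 st.py 537.5 -274 11 99.4
python3 -c "
from h import *
shot('wrist','w22')"
```

```text
time_s: 39.85
tcp_pos: [0.5376, -0.274, 0.0157]
orientation: [-0.005, 0.646, 0.763, 0.006]
force: [0.3, -0.5, -0.2]
finger_gap: 0.0087
t 39.85 tcp [ 537.6 -274.    15.7] yaw 99.53 gap 8.7 F [ 0.3 -0.5 -0.2]
need [-0.1 -0.  -4.7] roll -0.13
w22 39.85 [ 0.5376 -0.274   0.0157] yaw 99.53 qv 0.0022
```

View pics/w22.png

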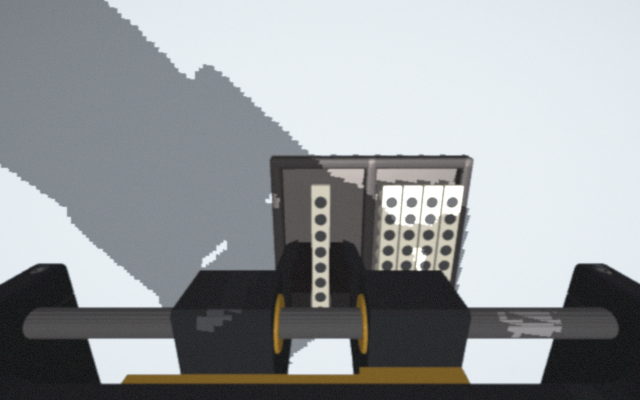

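```bash
python3 -m jog '{"translation": [[0,0,-2],[0,0,-1.5],[0,0,-1],[0,0,0],[0,0,0]], "roll": [0,0,0,0,0]}'
python3 st.py 537.5 -274 11 99.4
```

```text
time_s: 40.4
tcp_pos: [0.5378, -0.2741, 0.0112]
orientation: [-0.004, 0.646, 0.763, 0.006]
force: [0.9, 0.1, 0.9]
finger_gap: 0.0081
t 40.4 tcp [ 537.8 -274.1   11.2] yaw 99.53 gap 8.1 F [0.9 0.1 0.9]
need [-0.3  0.1 -0.2] roll -0.13
```

```bash
python3 -m jog '{"translation": [[0,0,0],[0,0,0],[0,0,0],[0,0,0],[0,0,15],[0,0,30],[0,0,40],[0,0,40],[0,0,40],[0,0,0]], "roll": [0,0,0,0,0,0,0,0,0,0]}' 0.62
python3 -c "
from h import *
shot('wrist','w23')"
```

```text
time_s: 41.4
tcp_pos: [0.5367, -0.2732, 0.1879]
orientation: [-0.003, 0.646, 0.763, 0.006]
force: [0.0, 0.4, 0.4]
finger_gap: 0.0166
w23 41.4 [ 0.5367 -0.2732  0.1879] yaw 99.54 qv 0.0724
```

View pics/w23.png

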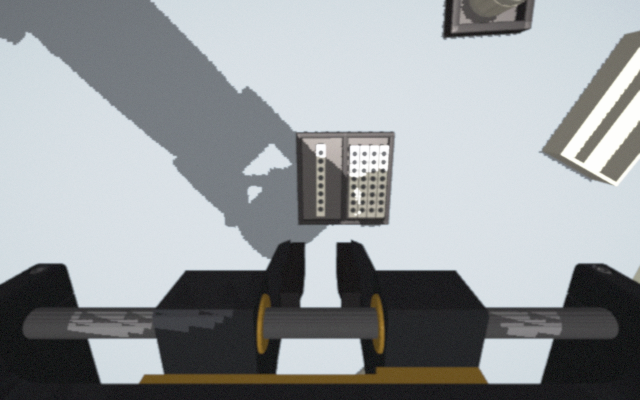

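```bash
python3 -m jog '{"translation": [[-20,-10,30],[-25,-10,30],[-20,0,20],[0,0,0],[0,0,0],[0,0,0]], "roll": [0,0,0,0,0,0]}'
python3 -c "
from h import *
shot('side','f1');shot('scene','f2')
crop('f1',300,160,440,360,3,'f1c');crop('f2',215,125,385,255,4,'f2c')
print('strip ctr',(bk('w23',(320.5,145),.017)+bk('w23',(320.5,216),.017))/2)"
```

```text
time_s: 42.05
tcp_pos: [0.4676, -0.291, 0.2623]
orientation: [-0.01, 0.646, 0.764, 0.006]
force: [-0.2, -0.2, -0.9]
finger_gap: 0.0166
f1 42.05 [ 0.4676 -0.291   0.2623] yaw 99.57 qv 0.0178
f2 42.1 [ 0.4675 -0.2909  0.2619] yaw 99.58 qv 0.0049
strip ctr [ 0.53806871 -0.27326006]
```

View pics/f1c.png

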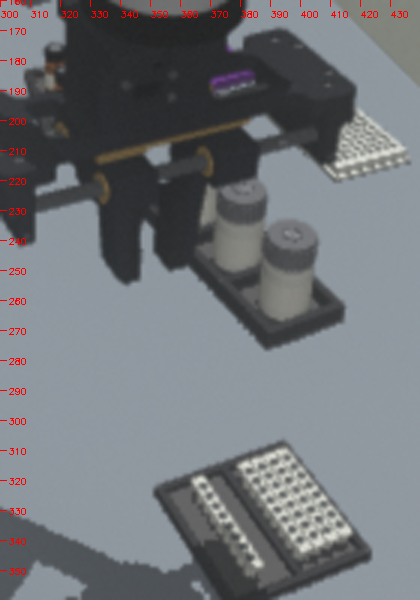

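View pics/f2c.png

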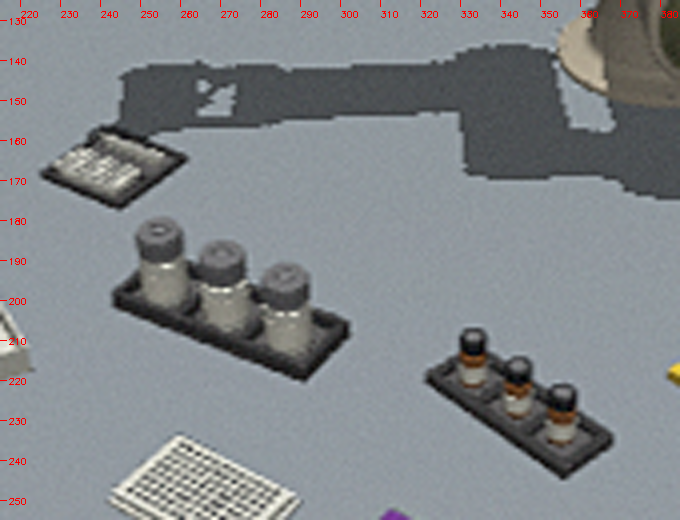

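All parts are upright in their bays: three bottles, three vials and the strip. Handing the job in.

```bash
python3 -c "
from plant import manip
print(manip.close_job())"
```

```text
the job is handed in; nothing more can be done
None
```

All five loose parts are back in their charcoal trays, and I handed the job in at about 42 s of the 122 s allowed. No verdict came back.

- **Bottles:** the two loose bottles stand in the middle bay and the y = -68 mm bay of the bottle tray.
- **Vials:** the two loose vials stand in the middle bay and the y = -52 mm bay of the vial tray.
- **Strip:** it lies mouths up in the empty long bay of the strip tray. I measured its centre about 1–2 mm from the bay centre.

**Last checks:** the scene picture shows three upright bottles and three upright vials in their trays, with the stowed ones still in their end bays. In the side picture the gripper hid the vial tray and most of the stowed bottle; what it did show (the two placed bottles and the strip) agreed. The bottle and vial releases were within about 1 mm of the bay centres I had measured. The bottle in the y = -68 mm bay was checked again afterwards and read about 3 mm off. Every release was clean, with less than 2 N on the tool, and at hand-in the gripper was clear at about 0.26 m.

**Disagreement:** the first tray positions from the two fixed cameras differed by 10–15 mm. I used the wrist camera instead, whose separate views agreed to about 3 mm.

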